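Sort sample carriers with a stepped slot gauge

ROBOT

A 7-joint arm with a two-finger parallel gripper is mounted at the origin on the work surface. World frame = base frame: x ahead of the robot, y to its left, z up, the work surface at z = 0. Lengths are in m, angles in rad, forces in N, time in s.
With the tool pointing down it reaches from about 0.4 to 0.875 m from the base axis. Payload 19.3 kg.
Tool frame: the origin (TCP) lies between the finger pads; the fingertips stand arm.finger_overhang ahead of it and the grasp point (between the pads) is the TCP (arm.finger_overhang is the distance from the TCP to the fingertips, in m); z points along the fingers, y is the line along which they close (so a half turn about z gives the same grasp; the last joint's range is limited). The gripper opens to 85 mm and grips with 20 to 120 N. Pads are 22 mm wide; open, the fingers measure 114 mm over their backs; the gripper's body (76 mm by 85 mm) begins 54 mm behind the grasp point. The pads swing forward as they close: fully open they stand 13 mm farther back than shut.
Start: joints at [1.099, 0.521, -0.036, 1.599, 0.021, 1.021, -0.113], TCP at [0.244, -0.575, 0.227] pointing down, gripper open.
Joint ranges: [-2.91, 2.91], [-0.3, 2.13], [-1.5, 1.42], [0.17, 2.43], [-1.26, 4.41], [0.16, 1.93], [-2.52, 2.52]. Speed limits (rad/s): [1.89, 1.89, 2.39, 2.39, 3.01, 3.01, 3.01].

INTERFACE

Orientations are given as a unit quaternion [w, x, y, z].
In Python, from rig import arm gives the robot as it stands.
- The arm moves only by the shell command python3 -m creep 'ROWS' [OPENING]. ROWS is text: rows parted by semicolons, each of 6 numbers parted by spaces: the shift along the tool's x, y, z in m, then the turn, a rotation vector about the tool's x, y, z in degrees. A call has 1 to 5 rows; each row shifts and turns the commanded pose from where the row before left it, along the tool's axes as they then stand; what a row does not reach is not made up. A row lasts 1/10 s, in which the tool goes at most 50 mm and 8.59 degrees, less where a joint would pass 70% of its speed; a pose out of reach is approached as far as the arm can. A call with a gripper value outside its range is refused whole. OPENING is the finger opening in m, from 0 to 0.0854, set as the call begins (- or left out, the last holds). The fingers move at their own pace and stop on an object; the grip force is fixed at half the most. Time passes only in rows, so rows that do not move let the fingers close. It gives the time, the measured TCP pose, the force, the opening and the grip force at its end, in the units of the state.
- arm.sense(): the state, without advancing time (a new reading comes with each control period).
- arm.snapshot(name): name is "side" or "top" or "wrist"; returns (picture, depth): 384x512x3 uint8, blue, green, red; 384x512 float32, m along the optical axis (not along the pixel's ray), 0 where there is no reading.
- arm.get_calibration(name): a dict with "intrinsics" (3x3 intrinsics, pixels), "T" (4x4, takes a point from camera to world coordinates). Camera axes: x right, y down, z forward; pixel columns grow to the right and rows downward; lengths in m; the calibration is good to about 2 mm. A picture is of the moment at which its call begins: read the wrist's pose just before it. get_calibration takes no time and is no camera call; for the wrist camera it gives the pose at the moment of the call.
- arm.finish_job(): hands the job in; it is judged then, once.
Trained networks look in the newest picture that a camera, given by its name, has taken for a name from the list of things; names that differ only in an ending like _2 or _b are one class to them, and where a whole thing is asked for, a point or a joint stands for the part that bears it (a point fixed in the world has none). Each returns a list of dicts, best first, with "conf" (0 to 1); they miss things now and then, are a little off and sometimes report something else, mostly with a low value. They report only what shows in the picture. A call takes as long as a camera call. They do not tell look-alikes from the thing itself.
- arm.look_for(thing, camera): "xy" ([column, row] in pixels, amid what is visible of it).
- arm.spot_point(thing, camera): "xy" ([column, row] in pixels: a listed point, or the origin of a listed thing).
The state is a dict: "t": time; "joint_positions": joint angles; "qd": joint speeds; "joint_efforts": joint torques, N m; "tool_pos": TCP position; "eef_rot": TCP orientation; "force": force on the tool from outside, world axes, zero at the start; "torque": the same for the moment, N m; "gripper_width": finger opening in m; "grip_force": force on a finger pad.
Only numpy, scipy, OpenCV 4.12 (cv2) and the standard library are available. Lean on these libraries where they do the work, as an engineer would, in place of code of your own. Each camera call takes 0.05 s, during which the arm holds its last target. There are 200 camera calls.

TASK

Check the two sample carriers standing on the rectangular grey board, one after the other, in the sloping slot gauge: with the carrier square to the slope, tab pointing out of it, and its narrow (24 mm) way along the slot, slide it up along the gauge floor from the low open end until it stops, or right into the narrow no-go half (most of the carrier's length) if nothing stops it, and back out again. A carrier that enters the wide go half but stops at the no-go half goes into the rectangular tray; one that cannot enter the go half, or that slides into the no-go half as well, goes into the round dish; stand each one upright on the floor of its tray or dish before you take the next. Leave the third carrier on its cork disc, and do not shove the screw cap, brass weight, spatula or tweezers.

Things in the scene. Friction and masses are not known exactly. Their poses are not given: they have to be found in the camera images.
- carrier_a: white PTFE block 24 mm (its x) by W (its y) by 26 mm high, with an aluminium thumb tab, 12 (x) by 18 (y) by 30 mm high, upright on the middle of its top; about 70 g; same after a half turn. W is 36, 28 or 20 mm, different for each of the three carriers; which has which is not told. Origin: centre of its underside, z along the tab. At the start two carriers stand on the board, one on the disc
- carrier_b: white PTFE block 24 mm (its x) by W (its y) by 26 mm high, with an aluminium thumb tab, 12 (x) by 18 (y) by 30 mm high, upright on the middle of its top; about 70 g; same after a half turn. W is 36, 28 or 20 mm, different for each of the three carriers; which has which is not told. Origin: centre of its underside, z along the tab. At the start two carriers stand on the board, one on the disc
- carrier_c: white PTFE block 24 mm (its x) by W (its y) by 26 mm high, with an aluminium thumb tab, 12 (x) by 18 (y) by 30 mm high, upright on the middle of its top; about 70 g; same after a half turn. W is 36, 28 or 20 mm, different for each of the three carriers; which has which is not told. Origin: centre of its underside, z along the tab. At the start two carriers stand on the board, one on the disc
- slot: slot of the fixed gauge: aluminium floor plate sloping at 28 degrees, rising away from the robot, with stepped steel jaws 22 mm high on it. Origin: on the floor plate, mid-mouth of the slot (low open end), 56 mm over the table. x: up the slope along the slot; y: across; z: square out of the plate. Go half: 32 mm wide, x 0 to 36 mm. Free landing plate 90 mm wide before it, from x = -56 mm
- nogo (a point): point on the slot's floor, mid-width, at the square shoulders where the go half ends and the no-go half begins (36 mm up the slope from the mouth). No-go half: 24 mm wide, 36 mm long, open at its far end. A carrier with W = 36 mm stops with its leading face at the mouth, W = 28 mm at these shoulders; nothing stops W = 20 mm
- board: grey laminate board, 120 mm (x) by 200 mm (y), 4 mm thick, fixed; origin: centre of its underside on the table. Two carriers stand on it about 100 mm apart along its y
- disc: fixed round cork disc, 80 mm across, 4 mm thick, the carrier on it is to be left alone; origin: centre of its underside
- tray: rectangular open steel tray, fixed, 120 mm (x) by 110 mm (y), walls 18 mm high and 4 mm thick, floor 4 mm thick; origin: centre of its underside. For carriers that pass
- dish: round open steel dish, fixed, 150 mm across, wall 18 mm high and 4 mm thick, flat floor 4 mm thick; origin: centre of its underside. For carriers that fail (one or both)
- cap: green screw cap, 32 mm across, 14 mm high, loose; origin: centre of its underside; a bystander
- weight: brass knob weight, 28 mm across, 42 mm high, standing loose; origin: centre of its underside; a bystander
- spatula: spatula with a black handle, 170 mm long, lying loose along its x; a bystander
- tweezers: steel tweezers, 110 mm long, lying loose along their x; a bystander
Not all that is in view belongs to the job. What is shaped like the carrier_c but green or red is not meant.

How it is judged:
By the outcome, as a careful person would: the job done as asked, in the order asked, and still so for the second after the job is handed in, with the robot touching nothing.
It also fails if it takes over 72 s, if anything falls off the work surface, if the arm or the gripper's body presses on something with over 40 N, if the wrist force passes 120 N, or if a joint passes its speed limit or range.

## Working session

There is one attempt and no reset: what is moved stays moved. The work goes in short steps, Python scripts to look and compute and a shell command to move; the robot and the scene stay as the last step left them, time stands still between calls to the robot, and variables do not carry over. Pictures are saved under pics/ and viewed, at most 10 in all, crops included, and the job is handed in when it is done.

```bash
ls; mkdir -p pics
cat > h.py <<'E'
import numpy as np,cv2
from rig import arm
from scipy.spatial.transform import Rotation as R
def snap(n):
    c=arm.get_calibration(n);im,d=arm.snapshot(n);return im,d,np.array(c["intrinsics"]),np.array(c["T"])
def cloud(d,K,T):
    v,u=np.mgrid[:d.shape[0],:d.shape[1]]
    P=np.stack([(u-K[0,2])/K[0,0]*d,(v-K[1,2])/K[1,1]*d,d],-1)
    W=P@T[:3,:3].T+T[:3,3];W[d<=0]=np.nan;return W
def tool():
    s=arm.sense();q=s["eef_rot"];return np.array(s["tool_pos"]),R.from_quat([q[1],q[2],q[3],q[0]])
def delta(p,Rt):
    """shift in tool axes (mm) and rotvec (deg) to target"""
    p0,R0=tool();return (R0.inv().apply(np.array(p)-p0)*1000).round(1),(R0.inv()*Rt).as_rotvec(degrees=True).round(2)
E
python3 - <<'E'
from h import *
ims=[]
print(arm.sense(),arm.finger_overhang)
for n in("top","side"):
    im,d,K,T=snap(n);W=cloud(d,K,T);np.save(n+".npy",W);cv2.imwrite(n+".png",im);ims.append(im)
    print(n,T.round(3).tolist(),K[0,0])
    for th in["carrier_a","slot","nogo","board","disc","tray","dish","cap","weight","spatula","tweezers"]:
        for o in arm.spot_point(th,n)[:4]:
            x,y=map(int,np.round(o["xy"]));print(th,round(o["conf"],2),(x,y),W[min(y,383),min(x,511)].round(3))
cv2.imwrite("pics/a.png",cv2.resize(ims[0],(800,600)));cv2.imwrite("pics/b.png",cv2.resize(ims[1],(800,600)))
E
```

```text
pics
{'t': 0.0, 'joint_positions': array([ 1.09879204,  0.522039  , -0.03633674,  1.59998028,  0.02122131,
        1.02114697, -0.11276614]), 'qd': array([-0.00118222,  0.00018306,  0.0001126 ,  0.00066385, -0.00019558,
        0.00025702, -0.00017745]), 'joint_efforts': array([-1.78986495e-03, -9.27084231e+01,  1.97896935e+00, -3.69933271e+01,
        1.78341335e-02,  8.00861511e-03,  1.37916236e-04]), 'tool_pos': array([ 0.24425291, -0.5749179 ,  0.22622001]), 'eef_rot': array([-5.70019776e-04,  9.79882524e-01,  1.99574263e-01, -1.66915154e-04]), 'force': array([ 0.35522534, -0.29002952,  0.43698776]), 'torque': array([ 0.05217491, -0.02302971,  0.00486241]), 'grip_force': 0.0, 'gripper_width': 0.08532462067845449} 0.019
top [[0.029, -0.98, 0.196, 0.266], [-0.999, -0.033, -0.019, -0.008], [0.025, -0.195, -0.98, 1.37], [0.0, 0.0, 0.0, 1.0]] 487.9493212518161
carrier_a 0.67 (404, 230) [ 0.46  -0.461  0.031]
carrier_a 0.61 (361, 183) [ 0.588 -0.34   0.043]
carrier_a 0.55 (333, 222) [ 0.476 -0.262  0.033]
carrier_a 0.55 (401, 252) [ 0.399 -0.452  0.027]
slot 0.71 (235, 167) [0.618 0.01
[... 862 characters left out ...]
12]
slot 0.9 (275, 189) [ 0.619 -0.021  0.079]
slot 0.72 (216, 214) [ 0.417 -0.058  0.008]
slot 0.39 (286, 295) [ 0.602 -0.426  0.017]
nogo 0.74 (283, 185) [ 0.646 -0.018  0.093]
nogo 0.69 (219, 215) [ 0.427 -0.059  0.004]
nogo 0.58 (238, 258) [ 0.481 -0.281  0.017]
board 0.56 (235, 270) [ 0.471 -0.313  0.001]
board 0.41 (285, 293) [ 0.599 -0.422  0.021]
disc 0.63 (277, 188) [ 0.626 -0.022  0.083]
disc 0.54 (311, 252) [ 0.705 -0.253  0.002]
tray 0.93 (268, 167) [0.629 0.253 0.001]
dish 0.78 (223, 174) [0.444 0.201 0.004]
cap 0.63 (219, 214) [ 0.427 -0.058  0.007]
weight 0.5 (221, 175) [0.436 0.194 0.004]
spatula 0.67 (234, 147) [0.496 0.423 0.004]
tweezers 0.57 (217, 195) [0.42  0.063 0.001]
```

View pics/a.png

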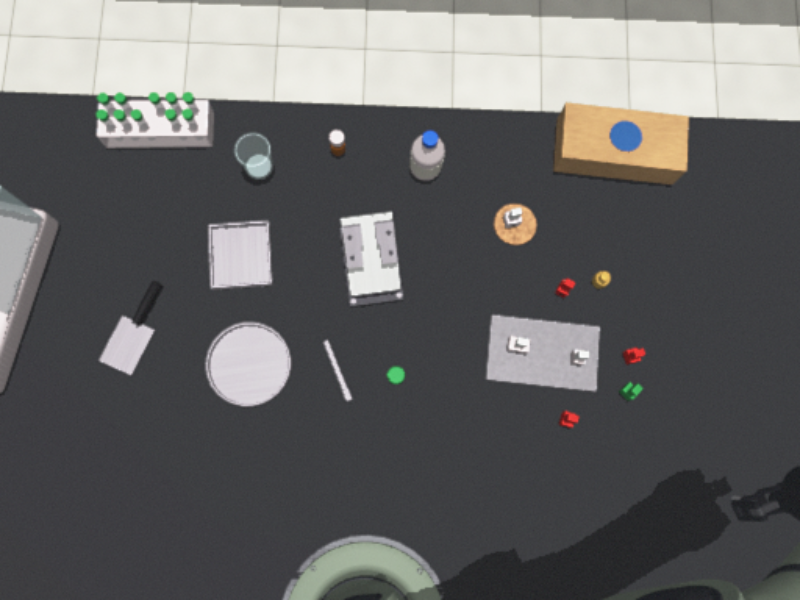

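View pics/b.png

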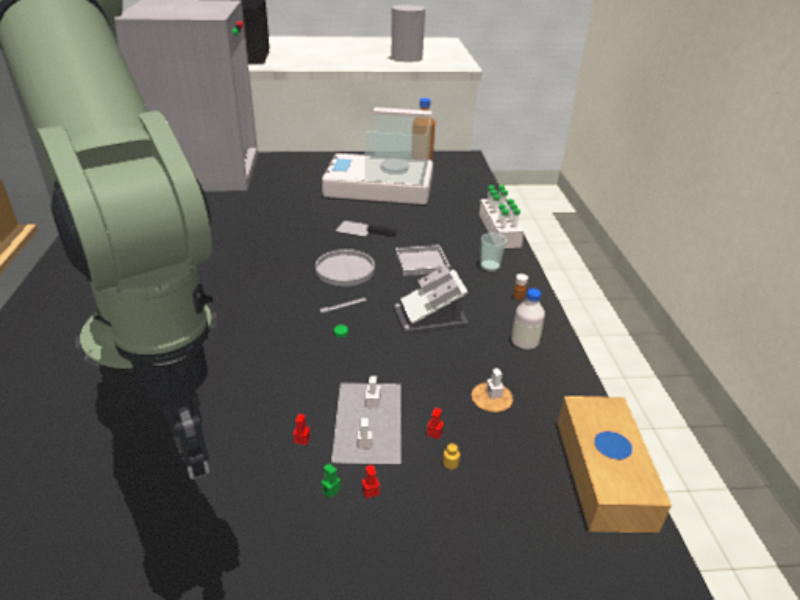

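Top view: the two white carriers stand on the grey board at about (519,344) and (580,356). The third is on the cork disc (514,216), and the red and green ones are decoys. The gauge is at (371,258), the tray at (240,255), the dish at (248,363), the cap at (396,375) and the tweezers at (338,370). The side view agrees.

Run:
```python
from h import *
W=np.load("top.npy");im=cv2.imread("top.png").astype(int)
# gauge plane
m=(abs(W[...,0]-.63)<.11)&(abs(W[...,1]-.015)<.07)&(W[...,2]>.02)
P=W[m];C=im[m];br=C.min(1)>215
Q=P[br];print(len(P),len(Q))
for it in range(5):
    A=np.c_[Q[:,:2],np.ones(len(Q))];c=np.linalg.lstsq(A,Q[:,2],rcond=None)[0];r=Q[:,2]-A@c;Q=Q[abs(r)<max(.003,2*r.std())]
n=np.array([-c[0],-c[1],1]);n/=np.linalg.norm(n);print("normal",n.round(3),np.degrees(np.arccos(n[2])),"yaw",np.degrees(np.arctan2(-n[1],-n[0])),len(Q),r.std())
# uphill edge direction from bright blob
rect=cv2.minAreaRect((Q[:,:2]*1000).astype(np.float32));print("plate rect",rect)
# carriers on board
for x,y in((.476,-.262),(.462,-.36)):
    m=(np.hypot(W[...,0]-x,W[...,1]-y)<.035)&(W[...,2]>.018);P=W[m]
    t=P[P[:,2]>.048];b=P[P[:,2]<.04]
    print(P[:,2].max(),"tab",len(t),np.median(t,0).round(3),"all",cv2.minAreaRect((P[:,:2]*1000).astype(np.float32)),"blk",cv2.minAreaRect((b[:,:2]*1000).astype(np.float32)))
c=arm.get_calibration("wrist");p,Rt=tool();T=np.array(c["T"])
print("cam in tool",Rt.inv().apply(T[:3,3]-p).round(4),"\n",(Rt.as_matrix().T@T[:3,:3]).round(3),c["intrinsics"])
print(Rt.as_matrix().round(3))
```

```text
1660 868
normal [-0.458 -0.077  0.885] 27.701835559973368 yaw 9.532175883386152 767 0.0024367191202383175
plate rect ((624.6151733398438, 8.038909912109375), (134.128173828125, 88.3221435546875), 8.702585220336914)
0.06617663903751625 tab 34 [ 0.482 -0.259  0.059] all ((481.8385009765625, -259.65777587890625), (36.067588806152344, 24.20897674560547), 80.69779968261719) blk ((481.8385009765625, -259.65777587890625), (36.067588806152344, 24.20897674560547), 80.69779968261719)
0.06696635528949946 tab 36 [ 0.462 -0.366  0.06 ] all ((462.9349060058594, -367.4036560058594), (20.8241024017334, 24.619657516479492), 88.63047790527344) blk ((462.9349060058594, -367.4036560058594), (20.8241024017334, 24.619657516479492), 88.63047790527344)
cam in tool [ 0.0662  0.0006 -0.1474] 
 [[-0.001 -0.966 -0.26 ]
 [ 1.    -0.    -0.001]
 [ 0.001 -0.26   0.966]] [[268.29140916   0.         254.16822513]
 [  0.         268.29140916 190.58639522]
 [  0.           0.           1.        ]]
[[ 0.92   0.391  0.   ]
 [ 0.391 -0.92   0.   ]
 [ 0.    -0.    -1.   ]]
```

```bash
cat >> h.py <<'E'
def down(a,tilt=0):
    """tool y along heading a (deg); tilt: tool pitched for slope, y pointing uphill"""
    y=np.array([np.cos(np.radians(a)),np.sin(np.radians(a)),0]);z=np.array([0,0,-1.]);
    M=np.stack([np.cross(y,z),y,z],1);return R.from_matrix(M)*R.from_euler('x',tilt,degrees=True)
def plan(p,Rt,n,frm=None):
    """one row that, repeated n times, leads to the target"""
    p0,R0=frm or tool();rv=(R0.inv()*Rt).as_rotvec()/n;S=sum(R.from_rotvec(rv*k).as_matrix() for k in range(n))
    v=np.linalg.solve(S,R0.inv().apply(np.array(p)-p0));print(n,"x:",v.round(4),np.degrees(rv).round(2))
E
python3 - <<'E'
from h import *
print(down(0,28).as_matrix().round(2).tolist())
plan([.475,-.305,.215],down(-8),10)
E
```

```text
[[0.0, 0.88, -0.47], [1.0, 0.0, 0.0], [0.0, -0.47, -0.88]]
10 x: [0.0371 0.     0.0012] [ 0.  -0.  -5.9]
```

```bash
python3 -m creep '0.037 0 0.001 0 0 -5.9;0.037 0 0.001 0 0 -5.9;0.037 0 0.001 0 0 -5.9;0.037 0 0.001 0 0 -5.9;0.037 0 0.001 0 0 -5.9' && python3 -m creep '0.037 0 0.001 0 0 -5.9;0.037 0 0.001 0 0 -5.9;0.037 0 0.001 0 0 -5.9;0.037 0 0.001 0 0 -5.9;0.037 0 0.001 0 0 -5.9' && python3 -m creep '0 0 0 0 0 0;0 0 0 0 0 0'
cat > seecar.py <<'E'
from h import *
import sys
im,d,K,T=snap("wrist");W=cloud(d,K,T);cv2.imwrite("pics/%s.png"%sys.argv[1],im)
m=(W[...,2]>.02)&(W[...,2]<.075)&(im.min(-1)>90)&(abs(im.max(-1).astype(int)-im.min(-1))<40)
n,L,st,_=cv2.connectedComponentsWithStats(m.astype(np.uint8))
for i in range(1,n):
    if st[i,4]<60: continue
    P=W[L==i];b=P[P[:,2]<.04];t=P[P[:,2]>.052]
    f=lambda q:[np.round(v,1) for v in cv2.minAreaRect((q[:,:2]*1000).astype(np.float32))] if len(q)>5 else None
    print(st[i],"zmax",np.nanpercentile(P[:,2],98).round(4),"blk",f(b),"z",np.median(b[:,2]).round(4),"tab",f(t))
E
python3 seecar.py c; python3 -c "
from h import *
print(tool()[0],tool()[1].as_matrix().round(3))"
```

```text
t: 1.7
tool_pos: [0.3959, -0.4698, 0.2217]
eef_rot: [0.0, 0.896, 0.444, 0.0]
force: [0.4, -0.7, -0.3]
gripper_width: 0.0859
grip_force: 0.0
t: 2.2
tool_pos: [0.4747, -0.3043, 0.2168]
eef_rot: [0.0, 0.753, 0.658, 0.0]
force: [0.1, -0.5, -0.3]
gripper_width: 0.0853
grip_force: 0.0
t: 2.4
tool_pos: [0.4742, -0.3054, 0.217]
eef_rot: [0.0, 0.754, 0.656, -0.0]
force: [-0.3, -0.8, 0.0]
gripper_width: 0.0853
grip_force: 0.0
[438  83  44  30 921] zmax 0.0611 blk [array([ 721.7, -249.8]), array([24.9, 28. ]), np.float64(10.0)] z 0.03 tab [array([ 721.6, -250.1]), array([13.2, 18.4]), np.float64(11.1)]
[248 119  20  30 586] zmax 0.0614 blk [array([ 485.3, -259. ]), array([34.9, 23.4]), np.float64(81.7)] z 0.0302 tab [array([ 484.9, -259.3]), array([16.5, 10.1]), np.float64(82.3)]
[245 208  19  26 383] zmax 0.0613 blk [array([ 465.9, -366.4]), array([20.1, 24.1]), np.float64(86.1)] z 0.0299 tab [array([ 465.8, -366.7]), array([18.3, 11.7]), np.float64(88.1)]
[ 0.4738329  -0.30636271  0.21689665] [[ 0.14  0.99 -0.  ]
 [ 0.99 -0.14 -0.  ]
 [-0.    0.   -1.  ]]
```

View pics/c.png

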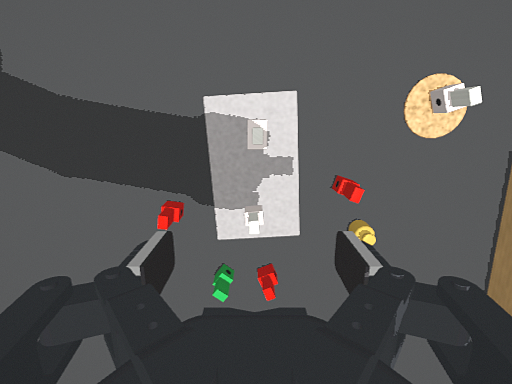

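The board carriers measure W=36 at (0.485,-0.259) and W=20 at (0.466,-0.367), and the one on the disc is 28. I'll take the W=36 one first.

```bash
python3 -c "
from h import *
plan([.485,-.259,.11],down(-8),3)
plan([.485,-.259,.053],down(-8),2,([.485,-.259,.11],down(-8)))"
```

```text
3 x: [0.0162 0.0015 0.0356] [ 0.    0.01 -0.02]
2 x: [0.     0.     0.0285] [0. 0. 0.]
```

```bash
python3 -m creep '0.0162 0.0015 0.0356 0 0 0;0.0162 0.0015 0.0356 0 0 0;0.0162 0.0015 0.0356 0 0 0;0 0 0 0 0 0;0 0 0 0 0 0' 0.045 && python3 seecar.py d; python3 -c "
from h import *
p,r=tool();print(p,delta([.485,-.259,.053],down(-8)))"
```

```text
t: 2.95
tool_pos: [0.485, -0.2592, 0.1101]
eef_rot: [-0.0, 0.755, 0.656, -0.0]
force: [0.3, -0.7, 0.5]
gripper_width: 0.045
grip_force: 0.0
[504 133   8  33 152] zmax 0.0259 blk [array([ 709.4, -251.7]), array([ 6.6, 28.4]), np.float64(3.2)] z 0.0228 tab None
[ 240  174   28   44 1153] zmax 0.0611 blk [array([ 484.9, -259.1]), array([35.5, 24. ]), np.float64(81.8)] z 0.0302 tab [array([ 484.9, -259.5]), array([18.3, 11.8]), np.float64(81.9)]
[237 286  26  26 564] zmax 0.0523 blk [array([ 465.8, -366.7]), array([21.2, 24.1]), np.float64(88.1)] z 0.0298 tab [array([ 468.1, -358.2]), array([1.9, 8.1]), np.float64(80.2)]
[ 0.48537873 -0.25980316  0.11096066] (array([ 0.8, -0.5, 58. ]), array([ 0.04,  0.05, -0.08]))
```

```bash
python3 -m creep '0.0004 0 0.029 0 0 0;0.0004 0 0.029 0 0 0;0 0 0 0 0 0;0 0 0 0 0 0' && python3 -m creep '0 0 0 0 0 0;0 0 0 0 0 0;0 0 0 0 0 0;0 0 0 0 0 0' 0.0 && python3 -m creep '0 0 -0.02 0 0 0;0 0 -0.04 0 0 0;0 0 -0.045 0 0 0;0 0 -0.045 0 0 0'
python3 -c "
from h import *
p,r=tool();print(p)
# look station: over gauge, square to it
a=9;t=np.array([.618,.010,.056]);Rt=down(a,-28);z=Rt.as_matrix()[:,2]
print(t-z*.17);plan(t-z*.17+np.array([-.06,0,0]),Rt,12)"
```

```text
t: 3.4
tool_pos: [0.4857, -0.2585, 0.0535]
eef_rot: [0.001, 0.755, 0.656, 0.0]
force: [0.4, 0.8, 0.8]
gripper_width: 0.0453
grip_force: 0.0
t: 3.8
tool_pos: [0.4859, -0.258, 0.0534]
eef_rot: [0.001, 0.755, 0.656, 0.0]
force: [-2.6, 0.4, 13.5]
gripper_width: 0.0082
grip_force: 58.9
t: 4.2
tool_pos: [0.485, -0.2573, 0.2043]
eef_rot: [0.0, 0.755, 0.656, 0.0]
force: [0.8, -0.8, -1.6]
gripper_width: 0.0079
grip_force: 58.7
[ 0.48504387 -0.25726686  0.20427755]
[ 0.53917243 -0.00248506  0.20610109]
12 x: [ 0.0213 -0.0006 -0.    ] [-2.32  0.35 -1.39]
```

```bash
python3 -m creep '0.0213 -0.0006 0 -2.32 0.35 -1.39;0.0213 -0.0006 0 -2.32 0.35 -1.39;0.0213 -0.0006 0 -2.32 0.35 -1.39;0.0213 -0.0006 0 -2.32 0.35 -1.39' && python3 -m creep '0.0213 -0.0006 0 -2.32 0.35 -1.39;0.0213 -0.0006 0 -2.32 0.35 -1.39;0.0213 -0.0006 0 -2.32 0.35 -1.39;0.0213 -0.0006 0 -2.32 0.35 -1.39' && python3 -m creep '0.0213 -0.0006 0 -2.32 0.35 -1.39;0.0213 -0.0006 0 -2.32 0.35 -1.39;0.0213 -0.0006 0 -2.32 0.35 -1.39;0.0213 -0.0006 0 -2.32 0.35 -1.39' && python3 -m creep '0 0 0 0 0 0;0 0 0 0 0 0'
python3 - <<'E'
from h import *
p,r=tool();print(p,r.as_matrix().round(3).tolist())
im,d,K,T=snap("wrist");cv2.imwrite("pics/e.png",im);W=cloud(d,K,T);np.save("w.npy",W)
for th in("slot","nogo","carrier_a"):
    for o in arm.spot_point(th,"wrist")[:2]:
        x,y=map(int,np.round(o["xy"]));print(th,round(o["conf"],2),(x,y),W[min(y,383),min(x,511)].round(4))
E
```

```text
t: 4.6
tool_pos: [0.4917, -0.1717, 0.2033]
eef_rot: [0.054, 0.719, 0.69, 0.063]
force: [0.3, -0.3, -0.8]
gripper_width: 0.0084
grip_force: 58.7
t: 5.0
tool_pos: [0.4895, -0.0866, 0.2042]
eef_rot: [0.107, 0.677, 0.717, 0.125]
force: [0.6, 0.3, -1.5]
gripper_width: 0.0086
grip_force: 58.7
t: 5.4
tool_pos: [0.4801, -0.0113, 0.2038]
eef_rot: [0.153, 0.634, 0.737, 0.177]
force: [0.2, -0.7, -1.8]
gripper_width: 0.0083
grip_force: 58.7
t: 5.6
tool_pos: [0.4807, -0.0139, 0.2036]
eef_rot: [0.153, 0.636, 0.736, 0.176]
force: [0.6, -1.0, -0.5]
gripper_width: 0.0082
grip_force: 58.7
[ 0.48074845 -0.01387265  0.20364438] [[-0.144, 0.882, 0.449], [0.99, 0.129, 0.064], [-0.001, 0.453, -0.891]]
slot 0.7 (300, 172) [0.6208 0.0047 0.0576]
nogo 0.77 (327, 166) [0.6496 0.0169 0.0737]
carrier_a 0.62 (250, 207) [ 0.4881 -0.0047  0.1818]
```

View pics/e.png

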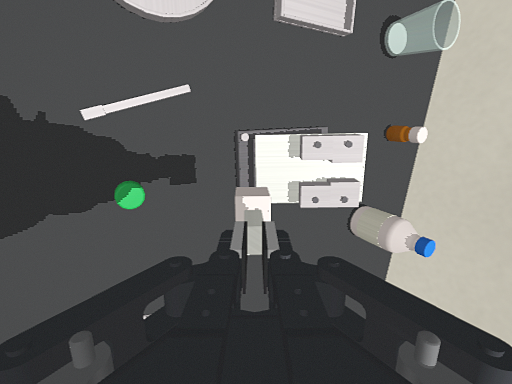

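The carrier is held, seen at (253,203). The gauge plate with its two jaws shows clearly at (240-365,130-208).

Run:
```python
from h import *
W=np.load("w.npy");p,r=tool();im=cv2.imread("pics/e.png")
# held block in tool frame
B=r.inv().apply((W[180:240,225:285].reshape(-1,3)-p))*1000
B=B[np.isfinite(B).all(1)];B=B[(abs(B[:,0])<25)&(abs(B[:,1])<20)&(B[:,2]>15)&(B[:,2]<70)]
top=B[B[:,2]<26];
side=B[(B[:,0]>14)&(B[:,2]>26)]
for n,q in("blk",B[B[:,2]>22]),("side",side):print(n,len(q),np.percentile(q,[1,50,99],axis=0).round(1).tolist())
A=np.c_[side[:,1:],np.ones(len(side))];print("side x=ay+bz+c",np.linalg.lstsq(A,side[:,0],rcond=None)[0].round(3))
# gauge
Q=W[125:215,240:375].reshape(-1,3);Q=Q[np.isfinite(Q).all(1)]
a0=np.radians(9);t0=np.array([.618,.01,.056]);best=None
n=None
ex=np.array([np.cos(a0)*np.cos(np.radians(28)),np.sin(a0)*np.cos(np.radians(28)),np.sin(np.radians(28))])
ez=np.array([-np.cos(a0)*np.sin(np.radians(28)),-np.sin(a0)*np.sin(np.radians(28)),np.cos(np.radians(28))])
F=Q[abs((Q-t0)@ez)<.008]
for _ in range(6):
    c=F.mean(0);n=np.linalg.svd(F-c,full_matrices=False)[2][2];n*=np.sign(n[2]);F=Q[(abs((Q-c)@n)<.0025)&(abs((Q-t0)@ex)<.08)]
print("n",n.round(4),"incl",np.degrees(np.arccos(n[2])),"yaw",np.degrees(np.arctan2(-n[1],-n[0])),"d at t0",(t0-c)@n,len(F))
J=Q[abs((Q-c)@n-.022)<.003];J0=J[:,:]
rect=cv2.minAreaRect((F[:,:2]*1000).astype(np.float32));print("plate",rect)
# frame from n and plate heading; project
up=np.array([0,0,1.])-n*n[2];up/=np.linalg.norm(up);yy=np.cross(n,up)
f=lambda X:np.c_[(X-t0)@up,(X-t0)@yy]*1000
j=f(J);print("jaws n",len(j))
for s in(1,-1):
    k=j[j[:,1]*s>0] ;print(s,cv2.minAreaRect(k.astype(np.float32)))
    for lo,hi in((4,32),(40,68)):
        g=k[(k[:,0]>lo)&(k[:,0]<hi)]
        for b in np.arange(lo,hi,7):
            h=k[(k[:,0]>=b)&(k[:,0]<b+7)];print(b,len(h),np.percentile(h[:,1]*s,[2,98]).round(1) if len(h) else'')
    print("x range",np.percentile(k[:,0],[1,99]).round(1))
fp=f(F);print("plate range",np.percentile(fp,[.5,99.5],axis=0).round(1).tolist());print("t0 frame up",up.round(4),"yy",yy.round(4))
```

```text
blk 938 [[-0.7, -12.3, 22.1], [12.8, -0.3, 23.5], [16.5, 11.3, 46.6]]
side 264 [[15.7, -12.5, 26.5], [16.2, -0.9, 35.6], [16.5, 10.6, 47.0]]
side x=ay+bz+c [ 2.0000e-03 -0.0000e+00  1.6181e+01]
n [-0.4644 -0.0795  0.8821] incl 28.108605611670676 yaw 9.716473315138296 d at t0 0.00015708141048687935 4072
plate ((628.179931640625, 9.62518310546875), (121.30288696289062, 89.79446411132812), 9.656170845031738)
jaws n 2958
1 ((37.155792236328125, 26.03883934020996), (32.00223159790039, 72.68376159667969), 88.90113830566406)
4 143 [14.4 41.5]
11 144 [14.3 41.4]
18 137 [14.3 41.3]
25 139 [14.1 41. ]
40 161 [10.2 40.8]
47 174 [10.  41.6]
54 158 [10.  41.6]
61 168 [ 9.8 41.4]
x range [ 1.4 72.5]
-1 ((37.029762268066406, -30.271114349365234), (72.4406509399414, 32.184844970703125), 0.09549426287412643)
4 122 [18.3 46.2]
11 124 [18.3 45.2]
18 124 [18.4 45.1]
25 124 [18.3 45.3]
40 141 [14.5 45.3]
47 148 [14.6 45.6]
54 131 [14.7 45.7]
61 146 [14.6 45.7]
x range [ 1.3 72.5]
plate range [[-57.4, -46.3], [78.7, 42.6]]
t0 frame up [0.8694 0.1489 0.4711] yy [-0.1688  0.9857  0.    ]
```

```bash
cat >> h.py <<'E'
RS=down(9.6,-28);M=RS.as_matrix();mouth=np.array([.6192,.0081,.0565])
def slot(s,h,c,y=0): return mouth+(M@np.array([y,s,-h])-M@np.array(c))/1000
def where(c):
    p,r=tool();b=p+r.apply(np.array(c))/1000-mouth;q=M.T@b*1000
    st=arm.sense();print("slot y,s,h",[round(q[0],1),round(q[1],1),round(-q[2],1)],"F(y,s,-h)",(M.T@st["force"]).round(1),"roterr",(r.inv()*RS).as_rotvec(degrees=True).round(2),"g",st["gripper_width"].round(4),"t",st["t"])
E
python3 -c "
from h import *
c=[-1.8,-.4,49.5];where(c);plan(slot(-36,25,c),RS,5)"
```

```text
Traceback (most recent call last):
  File "h.py", line 27, in where
    st=arm.sense();print("slot y,s,h",[round(q[0],1),round(q[1],1),round(-q[2],1)],"F(y,s,-h)",(M.T@st["force"]).round(1),"roterr",(r.inv()*RS).as_rotvec(degrees=True).round(2),"g",st["gripper_width"].round(4),"t",st["t"])
                                                                                                                                                                                     ^^^^^^^^^^^^^^^^^^^^^^^^^
AttributeError: 'float' object has no attribute 'round'
```

```bash
sed -i 's/st\["gripper_width"\].round(4)/round(float(st["gripper_width"]),4)/' h.py
python3 -c "
from h import *
c=[-1.8,-.4,49.5];where(c);plan(slot(-36,25,c),RS,5)"
```

```text
slot y,s,h [np.float64(-1.2), np.float64(-56.1), np.float64(146.0)] F(y,s,-h) [ 0.5 -0.3  0.8] roterr [-1.06  0.68 -1.19] g 0.0081 t 5.8
5 x: [0.0003 0.0041 0.0241] [-0.21  0.14 -0.24]
```

```bash
python3 -m creep '0.0003 0.0041 0.0241 -0.21 0.14 -0.24;0.0003 0.0041 0.0241 -0.21 0.14 -0.24;0.0003 0.0041 0.0241 -0.21 0.14 -0.24;0.0003 0.0041 0.0241 -0.21 0.14 -0.24;0.0003 0.0041 0.0241 -0.21 0.14 -0.24' >/dev/null&& python3 -m creep '0 0 0 0 0 0;0 0 0 0 0 0'>/dev/null; python3 -c "
from h import *
c=[-1.8,-.4,49.5];where(c)"; python3 -m creep '0 0 0.011 0 0 0;0 0 0.008 0 0 0;0 0 0.002 0 0 0;0 0 0.001 0 0 0;0 0 0.001 0 0 0' ; python3 -c "
from h import *
c=[-1.8,-.4,49.5];where(c)"
```

```text
slot y,s,h [np.float64(-5.2), np.float64(-46.9), np.float64(74.2)] F(y,s,-h) [0.3 0.2 1.4] roterr [-0.87  0.85 -0.44] g 0.0084 t 6.5
t: 7.0
tool_pos: [0.5333, -0.0097, 0.1244]
eef_rot: [0.157, 0.632, 0.739, 0.175]
force: [-0.2, -0.1, -0.6]
gripper_width: 0.0079
grip_force: 58.8
slot y,s,h [np.float64(-5.7), np.float64(-46.7), np.float64(51.6)] F(y,s,-h) [-0.1 -0.4  0.4] roterr [-0.79  0.88 -0.43] g 0.0079 t 7.0
```

```bash
python3 -c "
from h import *
print(arm.sense()['joint_positions'].round(3))
c=[-1.8,-.4,49.5];plan(slot(-36,3,c),RS,8)"
```

```text
[ 0.405  0.459 -0.592  2.298  1.718  0.226 -1.587]
8 x: [0.0007 0.0013 0.0061] [-0.1   0.11 -0.05]
```

```bash
python3 -m creep '0.0007 0.0013 0.0061 -0.1 0.11 -0.05;0.0007 0.0013 0.0061 -0.1 0.11 -0.05;0.0007 0.0013 0.0061 -0.1 0.11 -0.05;0.0007 0.0013 0.0061 -0.1 0.11 -0.05' >/dev/null; python3 -m creep '0.0007 0.0013 0.0061 -0.1 0.11 -0.05;0.0007 0.0013 0.0061 -0.1 0.11 -0.05;0.0007 0.0013 0.0061 -0.1 0.11 -0.05;0.0007 0.0013 0.0061 -0.1 0.11 -0.05;0 0 0 0 0 0'>/dev/null; python3 -c "
from h import *
c=[-1.8,-.4,49.5];where(c);plan(slot(-36,3,c),RS,4);print(arm.sense()['joint_positions'].round(3))"
```

```text
slot y,s,h [np.float64(0.7), np.float64(-36.2), np.float64(1.4)] F(y,s,-h) [ 0.6 -0.7  1.1] roterr [-0.03 -0.07 -0.03] g 0.0081 t 7.9
4 x: [-0.0002  0.     -0.0004] [-0.01 -0.02 -0.01]
[ 0.458  0.615 -0.691  2.249  1.926  0.337 -1.736]
```

```bash
python3 -m creep '-0.0005 0 0.0007 0 0 0;0 0 0.0007 0 0 0;0 0 0 0 0 0' >/dev/null; python3 -c "
from h import *
c=[-1.8,-.4,49.5];where(c)"; python3 -m creep '0 0 0.0005 0 0 0;0 0 0.0005 0 0 0;0 0 0 0 0 0' >/dev/null; python3 -c "
from h import *
c=[-1.8,-.4,49.5];where(c)"
python3 - <<'E'
from h import *
im,d,K,T=snap("wrist");cv2.imwrite("pics/f.png",cv2.resize(im[100:300,140:400],(780,600)))
E
```

```text
slot y,s,h [np.float64(-0.1), np.float64(-35.9), np.float64(0.9)] F(y,s,-h) [-0.1 -0.6 -0.2] roterr [ 0.02 -0.02 -0.  ] g 0.0082 t 8.2
slot y,s,h [np.float64(0.0), np.float64(-36.1), np.float64(-0.1)] F(y,s,-h) [-0.4 -1.5 -5.9] roterr [ 0.   -0.03 -0.  ] g 0.0082 t 8.5
```

View pics/f.png

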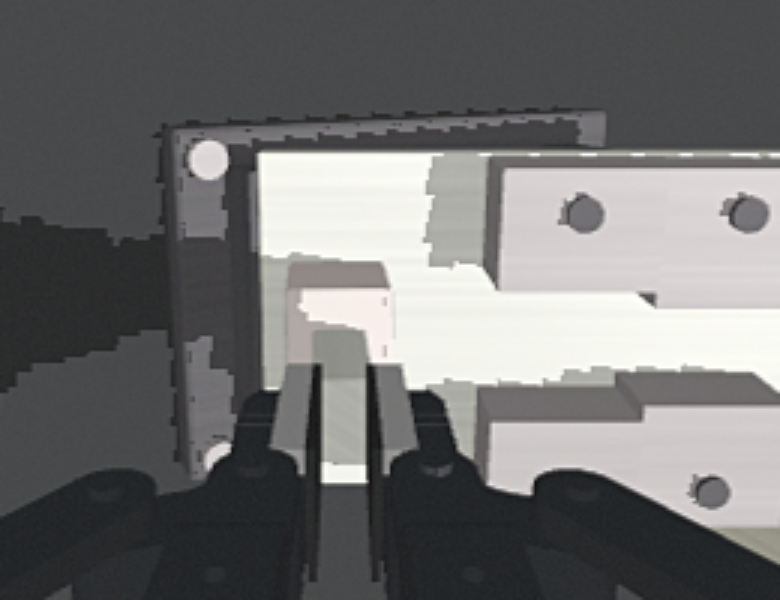

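The carrier sits on the landing plate at (340,320), lined up with the slot and in light contact. Now I'll slide it up.

```bash
python3 -m creep '0 0.0045 0 0 0 0;0 0.0045 0 0 0 0;0 0.0045 0 0 0 0;0 0.0045 0 0 0 0;0 0.003 0 0 0 0' >/dev/null; python3 -c "
from h import *
c=[-1.8,-.4,49.5];where(c)"; python3 -m creep '0 0.001 0 0 0 0;0 0.001 0 0 0 0;0 0.001 0 0 0 0;0 0 0 0 0 0' >/dev/null; python3 -c "
from h import *
c=[-1.8,-.4,49.5];where(c)"
```

```text
slot y,s,h [np.float64(0.0), np.float64(-13.7), np.float64(0.3)] F(y,s,-h) [-0.2 -0.3  0.3] roterr [ 0.1  -0.01  0.02] g 0.0002 t 9.05
slot y,s,h [np.float64(0.0), np.float64(-12.0), np.float64(-0.4)] F(y,s,-h) [ 0.5 -0.6  1. ] roterr [-0.01 -0.04 -0.01] g -0.0 t 9.45
```

Run:
```python
from h import *
im,d,K,T=snap("wrist");cv2.imwrite("pics/g.png",cv2.resize(im[100:300,140:400],(780,600)));np.save("w.npy",cloud(d,K,T))
im,d,K,T=snap("side");cv2.imwrite("pics/h.png",cv2.resize(im[140:240,210:350],(800,571),interpolation=cv2.INTER_CUBIC))
print(arm.sense()["grip_force"])
```

```text
0.0
```

View pics/g.png

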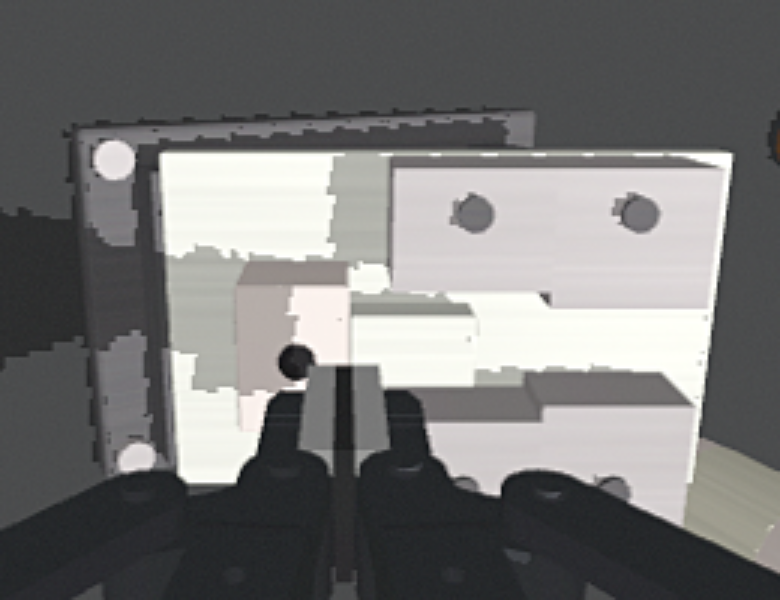

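View pics/h.png

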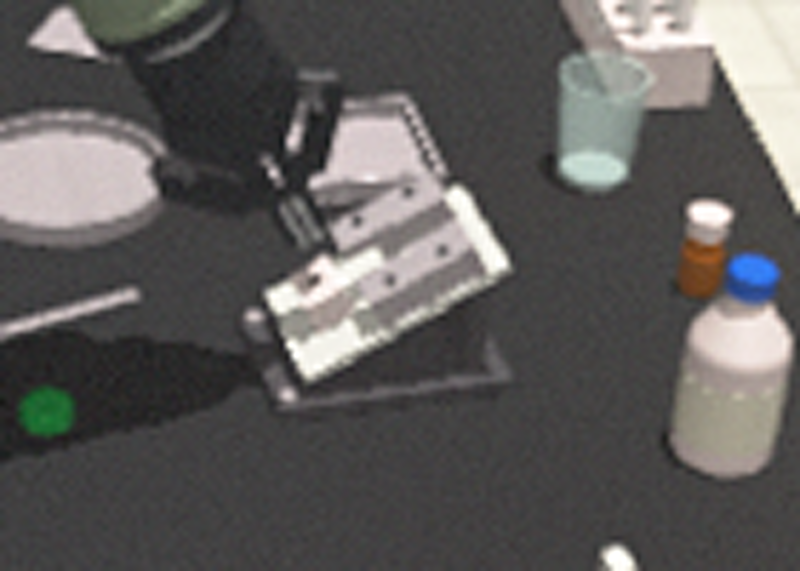

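The W=36 carrier has tipped over on the plate. The leading edge hit the mouth too fast, and the carrier pivoted out of the grip. It now lies with its tab pointing up the slot (block at (293,345), tab at (415,345)). I'll measure how it lies, back off, and stand it up again.

```bash
python3 -m creep '0 0 -0.02 0 0 0;0 0 -0.03 0 0 0;0 0 -0.03 0 0 0;0 0 -0.03 0 0 0;0 0 0 0 0 0' 0.06
python3 - <<'E'
from h import *
im,d,K,T=snap("wrist");W=cloud(d,K,T);cv2.imwrite("i.png",im)
S=(W-mouth)@M*1000;S[...,2]*=-1
m=(S[...,2]>3)&(S[...,2]<40)&(abs(S[...,0])<32)&(S[...,1]<60)&(S[...,1]>-60)
P=S[m];b=P[(P[:,1]<-2)&(P[:,2]>8)]
for lo,hi in((8,20),(20,30),(30,50)):
    q=P[(P[:,2]>lo)&(P[:,2]<hi)&(P[:,1]<-2)]
    if len(q)>5:print(lo,len(q),np.percentile(q,[1,50,99],axis=0).round(1).tolist(),cv2.minAreaRect(q[:,:2].astype(np.float32)))
t=P[(P[:,1]>-2)&(abs(P[:,0])<13)];print("tab",len(t),np.percentile(t,[1,50,99],axis=0).round(1).tolist())
print(arm.sense()["joint_positions"].round(2))
bl=mouth+M@np.array([0,-22,-12])/1000
plan(bl+np.array([0,0,.13]),down(9.6-90),14)
E
```

```text
t: 10.05
tool_pos: [0.5443, -0.0046, 0.1765]
eef_rot: [0.158, 0.627, 0.74, 0.184]
force: [0.7, -0.6, -0.4]
gripper_width: 0.0603
grip_force: 0.0
8 194 [[-8.5, -33.9, 9.5], [4.4, -7.2, 17.4], [18.0, -2.0, 19.3]] ((8.956605911254883, -14.047018051147461), (17.70348358154297, 41.82072067260742), 45.426734924316406)
20 877 [[-17.7, -35.1, 21.7], [0.7, -22.6, 23.8], [17.9, -10.3, 25.3]] ((-0.046749114990234375, -22.889236450195312), (25.268077850341797, 36.109642028808594), 89.83802032470703)
tab 548 [[-12.7, -1.0, 4.1], [-1.1, 13.5, 17.6], [12.5, 59.0, 22.4]]
[ 0.47  0.37 -0.66  2.24  1.08  0.22 -0.95]
14 x: [0.0028 0.003  0.0002] [ 1.58 -1.56  6.28]
```

```bash
r='echo'; python3 -m creep '0.0028 0.003 0 1.58 -1.56 6.28;0.0028 0.003 0 1.58 -1.56 6.28;0.0028 0.003 0 1.58 -1.56 6.28;0.0028 0.003 0 1.58 -1.56 6.28;0.0028 0.003 0 1.58 -1.56 6.28' 0.06 >/dev/null; python3 -m creep '0.0028 0.003 0 1.58 -1.56 6.28;0.0028 0.003 0 1.58 -1.56 6.28;0.0028 0.003 0 1.58 -1.56 6.28;0.0028 0.003 0 1.58 -1.56 6.28;0.0028 0.003 0 1.58 -1.56 6.28' >/dev/null;python3 -m creep '0.0028 0.003 0 1.58 -1.56 6.28;0.0028 0.003 0 1.58 -1.56 6.28;0.0028 0.003 0 1.58 -1.56 6.28;0.0028 0.003 0 1.58 -1.56 6.28;0 0 0 0 0 0'
python3 - <<'E'
from h import *
print(arm.sense()["joint_positions"].round(2),tool()[1].as_matrix().round(2).tolist())
bl=mouth+M@np.array([0,-22,-12])/1000;print(bl)
plan(bl+np.array([0,0,.13]),down(9.6-90),6)
E
```

```text
t: 11.6
tool_pos: [0.5943, 0.0034, 0.1862]
eef_rot: [0.001, 0.997, 0.081, -0.001]
force: [0.0, -0.1, 0.1]
gripper_width: 0.0599
grip_force: 0.0
[ 0.26  0.56 -0.53  1.7   0.34  0.97 -1.81] [[0.99, 0.16, -0.0], [0.16, -0.99, -0.0], [-0.0, 0.0, -1.0]]
[0.59449241 0.00392102 0.056767  ]
6 x: [ 0.     -0.0001 -0.0001] [ 0.02  0.03 -0.04]
```

```bash
for i in 1 2 3 4; do python3 -m creep '0 0 0 0 0 -8.2;0 0 0 0 0 -8.2;0 0 0 0 0 -8.2;0 0 0 0 0 -8.2;0 0 0 0 0 -8.2' 0.06 >/dev/null; done; python3 -m creep '0 0 0 0 0 -8.2;0 0 0 0 0 -8.2;0 0 0 0 0 0;0 0 0 0 0 0'
python3 - <<'E'
from h import *
print(arm.sense()["joint_positions"].round(2))
g=mouth+M@np.array([0,-16,-21])/1000;print(g)
plan(g+np.array([0,0,.05]),down(99.6),4)
E
```

```text
t: 14.0
tool_pos: [0.5935, 0.0051, 0.1872]
eef_rot: [-0.0, -0.086, 0.996, -0.0]
force: [-1.4, -0.5, -0.4]
gripper_width: 0.0598
grip_force: 0.0
[ 0.65  0.83 -1.25  1.69  0.83  1.25  0.96]
[0.59554984 0.00409987 0.06753035]
4 x: [-0.0005 -0.0003  0.0174] [-0.   -0.01  0.06]
```

```bash
python3 -m creep '-0.0005 -0.0003 0.0174 0 0 0;-0.0005 -0.0003 0.0174 0 0 0;-0.0005 -0.0003 0.0174 0 0 0;-0.0005 -0.0003 0.0174 0 0 0' >/dev/null;  python3 -m creep '0 0 0.02 0 0 0;0 0 0.02 0 0 0;0 0 0.01 0 0 0;0 0 0 0 0 0'
python3 - <<'E'
from h import *
print(delta([.5955,.0041,.0675],down(99.6)),M.T@(tool()[0]-mouth)*1000)
E
python3 -m creep '0 0 0 0 0 0;0 0 0 0 0 0;0 0 0 0 0 0;0 0 0 0 0 0' 0.025;python3 -m creep '0 0 -0.02 0 0 0;0 0 -0.03 0 0 0;0 0 -0.04 0 0 0;0 0 -0.04 0 0 0;0 0 -0.02 0 0 0'; python3 -c "
from h import *
print(arm.sense()['joint_positions'].round(2))
plan([.50,-.2,.2],down(99.6),6)"
```

```text
t: 14.8
tool_pos: [0.5947, 0.0045, 0.0666]
eef_rot: [-0.002, -0.088, 0.996, 0.001]
force: [0.3, -0.1, 0.6]
gripper_width: 0.0601
grip_force: 0.0
(array([-0.7, -0.5, -0.9]), array([ 0.09, -0.19,  0.45])) [  0.51366793 -17.12459341 -20.54729137]
t: 15.2
tool_pos: [0.5956, 0.0043, 0.0687]
eef_rot: [-0.0, -0.087, 0.996, 0.0]
force: [0.4, 0.9, -0.1]
gripper_width: 0.0251
grip_force: 0.0
t: 15.7
tool_pos: [0.5962, 0.0051, 0.223]
eef_rot: [0.001, -0.088, 0.996, 0.001]
force: [0.5, 0.5, 0.2]
gripper_width: 0.0246
grip_force: 0.0
[ 0.66  0.8  -1.27  1.65  0.79  1.3   0.99]
6 x: [ 0.0217 -0.0309  0.0038] [0.01 0.02 0.08]
```

Run:
```python
from h import *
im,d,K,T=snap("wrist");W=cloud(d,K,T)
S=(W-mouth)@M*1000;S[...,2]*=-1
P=S.reshape(-1,3);P=P[np.isfinite(P).all(1)&(P[:,2]>3)&(P[:,2]<60)&(abs(P[:,0])<32)&(P[:,1]<-2)&(P[:,1]>-60)]
for lo,hi in((3,10),(10,20),(20,30),(30,60)):
    q=P[(P[:,2]>lo)&(P[:,2]<hi)]
    if len(q)>5:print(lo,len(q),np.percentile(q,[1,50,99],axis=0).round(1).tolist(),cv2.minAreaRect(q[:,:2].astype(np.float32)))
im2,d,K,T=snap("side")
a=cv2.resize(im,(512,384));b=cv2.resize(im2[130:250,200:360],(512,384));cv2.imwrite("pics/j.png",cv2.resize(np.hstack([a,b]),(800,300)))
```

```text
3 13 [[-17.1, -10.2, 5.4], [-10.0, -10.0, 6.5], [16.2, -9.7, 8.2]] ((-0.429473876953125, -10.024274826049805), (33.5521125793457, 0.45969104766845703), 0.43505987524986267)
10 142 [[-16.4, -10.4, 10.9], [0.2, -7.3, 17.7], [17.2, -2.2, 19.7]] ((0.5022029876708984, -6.282682418823242), (8.24057388305664, 35.03803634643555), 89.90859985351562)
20 711 [[-17.5, -35.7, 20.6], [0.6, -22.0, 23.9], [17.9, -9.8, 25.5]] ((0.08612632751464844, -20.14618682861328), (35.70930480957031, 31.776569366455078), 0.13217778503894806)
```

View pics/j.png

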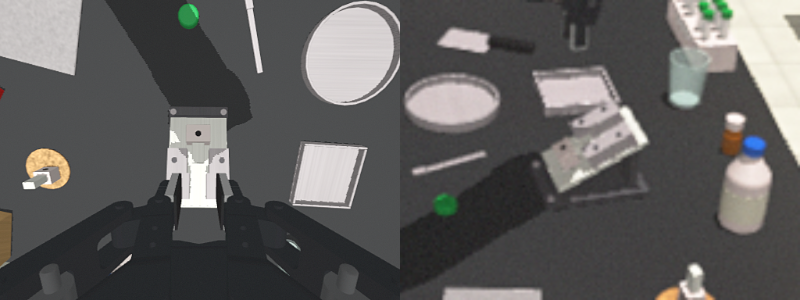

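The block hasn't moved and the fingers closed above it. I'll check where the fingertips really are in the tool frame.

Run:
```python
from h import *
p,r=tool();im,d,K,T=snap("wrist");W=cloud(d,K,T)
B=r.inv().apply((W.reshape(-1,3)-p))*1000;B=B[np.isfinite(B).all(1)]
F=B[(abs(B[:,0])<16)&(abs(B[:,1])<45)&(B[:,2]>-60)&(B[:,2]<60)]
print(p,len(F))
for z in range(-30,40,5):
    q=F[(F[:,2]>=z)&(F[:,2]<z+5)]
    if len(q):
        l=q[q[:,1]<0];h=q[q[:,1]>0];print(z,len(q),[ (k[:,1].min().round(1),k[:,1].max().round(1)) if len(k) else None for k in(l,h)],q[:,0].min().round(1),q[:,0].max().round(1))
```

```text
[0.59647637 0.00483519 0.22206771] 5556
-30 310 [(np.float64(-26.3), np.float64(-12.6)), (np.float64(12.2), np.float64(25.9))] -11.4 11.1
-25 274 [(np.float64(-26.2), np.float64(-12.6)), (np.float64(12.1), np.float64(25.7))] -11.0 11.1
-20 252 [(np.float64(-26.5), np.float64(-12.6)), (np.float64(12.2), np.float64(26.0))] -11.5 11.0
-15 190 [(np.float64(-25.8), np.float64(-12.6)), (np.float64(12.2), np.float64(24.7))] -12.1 11.1
-10 39 [(np.float64(-16.9), np.float64(-12.6)), (np.float64(12.2), np.float64(17.2))] -9.2 10.4
-5 7 [(np.float64(-12.7), np.float64(-12.7)), (np.float64(12.4), np.float64(12.4))] -8.5 -6.0
```

The fingertips actually stand about 5 mm behind the reported TCP, not 19 mm ahead of it. So I had gripped only the top few millimetres of the tab, which explains the slip. From here I'll reach about 22 mm deeper.

```bash
python3 -m creep '0.001 -0.001 0.04 0 0 0;0 0 0.04 0 0 0;0 0 0.04 0 0 0;0 0 0.03 0 0 0;0 0 0.015 0 0 0' 0.06 >/dev/null;  python3 -m creep '0 0 0.01 0 0 0;0 0 0 0 0 0;0 0 0 0 0 0'
python3 - <<'E'
from h import *
print(delta([.5955,.0041,.0465],down(99.6)),arm.sense()["joint_positions"].round(2))
E
python3 -m creep '0 0 0 0 0 0;0 0 0 0 0 0;0 0 0 0 0 0;0 0 0 0 0 0' 0.0
```

```text
t: 16.65
tool_pos: [0.595, 0.0035, 0.0442]
eef_rot: [-0.0, -0.087, 0.996, 0.0]
force: [-0.2, 0.1, 0.3]
gripper_width: 0.0597
grip_force: 0.0
(array([-0.6,  0.5, -2.3]), array([ 0.06, -0.02,  0.43])) [ 0.58  1.   -1.1   1.77  1.02  1.07  0.84]
t: 17.05
tool_pos: [0.595, 0.0032, 0.0444]
eef_rot: [-0.0, -0.087, 0.996, 0.0]
force: [-3.1, -1.6, 11.2]
gripper_width: 0.0348
grip_force: 60.3
```

```bash
python3 - <<'E'
from h import *
p,r=tool();b=mouth+M@np.array([0,-35.3,-12])/1000;c=r.inv().apply(b-p);print("c",(c*1000).round(1), "carrier z in tool",r.inv().apply(M[:,1]).round(3))
E
python3 -m creep '0 0 -0.01 0 0 0;0 0 -0.03 0 0 0;0 0 -0.05 0 0 0;0 0 -0.05 0 0 0;0 0 -0.05 0 0 0'
python3 - <<'E'
from h import *
np.set_printoptions(suppress=True)
Rt=down(77)*R.from_euler('y',-62,degrees=True);print(Rt.as_matrix().round(2).tolist())
plan([.48,-.11,.20],Rt,15)
E
```

```text
c [12.1  0.8 -6.1] carrier z in tool [-0.883 -0.006 -0.47 ]
t: 17.55
tool_pos: [0.5943, 0.0034, 0.236]
eef_rot: [-0.001, -0.088, 0.996, 0.001]
force: [1.2, -0.6, -1.4]
gripper_width: 0.0346
grip_force: 61.8
[[-0.46, 0.22, 0.86], [0.11, 0.97, -0.2], [-0.88, 0.0, -0.47]]
15 x: [ 0.0083 -0.0075 -0.0014] [ 0.84 -4.08  1.38]
```

```bash
for i in 1 2 3; do python3 -m creep '0.0083 -0.0075 -0.0014 0.84 -4.08 1.38;0.0083 -0.0075 -0.0014 0.84 -4.08 1.38;0.0083 -0.0075 -0.0014 0.84 -4.08 1.38;0.0083 -0.0075 -0.0014 0.84 -4.08 1.38;0.0083 -0.0075 -0.0014 0.84 -4.08 1.38'|grep -E '^t:|tool_pos'; done; python3 -m creep '0 0 0 0 0 0;0 0 0 0 0 0'
python3 - <<'E'
from h import *
Rt=down(77)*R.from_euler('y',-62,degrees=True);p,r=tool();print(r.as_matrix().round(2).tolist(),(r.inv()*Rt).as_rotvec(degrees=True).round(1),arm.sense()["joint_positions"].round(2))
cz=r.apply([-.883,-.006,-.47]);print("carrier z",cz.round(3),"underside",p+r.apply([.0121,.0008,-.0061]))
E
```

```text
t: 18.05
tool_pos: [0.5574, -0.0394, 0.2358]
t: 18.55
tool_pos: [0.5228, -0.0758, 0.226]
t: 19.05
tool_pos: [0.5696, -0.1235, 0.2351]
t: 19.25
tool_pos: [0.5685, -0.1219, 0.2339]
eef_rot: [0.449, 0.086, 0.887, -0.059]
force: [-0.1, 0.4, -0.5]
gripper_width: 0.0349
grip_force: 62.1
[[-0.58, 0.21, 0.79], [0.1, 0.98, -0.18], [-0.81, -0.03, -0.59]] [ 0.1 -8.2  1.9] [ 1.12  0.78 -1.5   2.43  2.15  1.05 -0.38]
carrier z [ 0.143 -0.008  0.99 ] underside [ 0.5568536  -0.11881684  0.22770114]
```

```bash
for i in 1; do python3 -m creep '0.0243 0.0009 0.0177 0 0 0;0.0243 0.0009 0.0177 0 0 0;0.0243 0.0009 0.0177 0 0 0;0.0243 0.0009 0.0177 0 0 0;0.0243 0.0009 0.0177 0 0 0'|grep -E '^t:|tool_pos'; done; python3 -m creep '0 0 0 0 0 0;0 0 0 0 0 0'
cat > chk.py <<'E'
from h import *
p,r=tool();print(arm.sense()["joint_positions"].round(2))
cz=r.apply([-.883,-.006,-.47]);print("carrier z",cz.round(3),"underside",(p+r.apply([.0121,.0008,-.0061])).round(4),"down in tool",(-r.as_matrix()[2]).round(3))
E
python3 chk.py
```

```text
t: 19.75
tool_pos: [0.5848, -0.125, 0.0886]
t: 19.95
tool_pos: [0.585, -0.1253, 0.0907]
eef_rot: [0.445, 0.086, 0.889, -0.059]
force: [0.7, 0.8, -0.4]
gripper_width: 0.0352
grip_force: 62.1
[ 1.02  1.34 -1.41  2.43  2.48  1.44 -0.21]
carrier z [ 0.152 -0.01   0.989] underside [ 0.5733 -0.1222  0.0846] down in tool [0.802 0.028 0.597]
```

```bash
python3 -m creep '0.02 0.0007 0.015 0 0 0;0.02 0.0007 0.015 0 0 0;0.012 0.0004 0.009 0 0 0;0 0 0 0 0 0;0 0 0 0 0 0'; python3 chk.py
```

```text
t: 20.45
tool_pos: [0.5858, -0.1261, 0.0267]
eef_rot: [0.446, 0.087, 0.889, -0.06]
force: [-0.2, 0.9, -0.7]
gripper_width: 0.0352
grip_force: 62.1
[ 1.    1.47 -1.28  2.4   2.66  1.46 -0.22]
carrier z [ 0.15  -0.009  0.989] underside [ 0.574  -0.1229  0.0206] down in tool [0.803 0.029 0.595]
```

```bash
python3 -m creep '0.008 0.0003 0.006 0 0 0;0.0048 0.0002 0.0036 0 0 0;0.0008 0 0.0006 0 0 0;0 0 0 0 0 0'|grep -E 'tool_pos|force'; python3 -m creep '0.0008 0 0.0006 0 0 0;0 0 0 0 0 0'|grep -E 'tool_pos|force';python3 -m creep '0.0008 0 0.0006 0 0 0;0 0 0 0 0 0'|grep -E 'tool_pos|force'; python3 chk.py
```

```text
tool_pos: [0.5859, -0.1258, 0.0089]
force: [-4.4, -2.9, 14.0]
grip_force: 63.5
tool_pos: [0.5859, -0.1259, 0.0087]
force: [-11.9, -3.3, 23.8]
grip_force: 65.0
tool_pos: [0.586, -0.1259, 0.0086]
force: [-19.3, -5.6, 34.8]
grip_force: 66.6
[ 1.    1.51 -1.24  2.39  2.72  1.46 -0.22]
carrier z [ 0.145 -0.009  0.99 ] underside [ 0.5743 -0.1228  0.0024] down in tool [0.806 0.028 0.592]
```

```bash
python3 -m creep '-0.0016 0 -0.0012 0 0 0;0 0 0 0 0 0'|grep -E 'tool_pos|force'; python3 -m creep '0 0 0 0 0 0;0 0 0 0 0 0;0 0 0 0 0 0;0 0 0 0 0 0' 0.075; python3 -m creep '0 0 -0.015 0 0 0;0 0 -0.03 0 0 0;0 0 -0.03 0 0 0;0 0 -0.03 0 0 0;0 0 -0.03 0 0 0'
python3 - <<'E'
from h import *
im,d,K,T=snap("top");W=cloud(d,K,T)
m=(np.hypot(W[...,0]-.575,W[...,1]+.123)<.05)&(W[...,2]>.015)&(W[...,2]<.08);P=W[m]
for lo,hi in((.015,.036),(.045,.08)):
    q=P[(P[:,2]>lo)&(P[:,2]<hi)];print(len(q),np.median(q,0).round(4) if len(q) else'',cv2.minAreaRect((q[:,:2]*1000).astype(np.float32)) if len(q)>3 else '')
p,r=tool();print(p,r.as_matrix().round(2).tolist(),arm.sense()["joint_positions"].round(2));plan([.575,-.125,.2],down(-8),16)
im,d,K,T=snap("side");cv2.imwrite("k.png",im)
E
```

```text
tool_pos: [0.5859, -0.1259, 0.0089]
force: [-4.8, -1.9, 12.3]
grip_force: 63.5
t: 21.85
tool_pos: [0.585, -0.1254, 0.0073]
eef_rot: [0.445, 0.087, 0.889, -0.059]
force: [-0.2, 0.1, -0.7]
gripper_width: 0.075
grip_force: 0.0
t: 22.35
tool_pos: [0.575, -0.1137, 0.057]
eef_rot: [0.429, 0.087, 0.897, -0.055]
force: [0.9, -0.2, 0.3]
gripper_width: 0.0749
grip_force: 0.0
80 [ 0.5661 -0.1208  0.0265] ((570.5728149414062, -123.73350524902344), (35.627742767333984, 24.166091918945312), 77.76873779296875)
42 [ 0.569  -0.1248  0.0558] ((565.2372436523438, -117.81399536132812), (88.33345794677734, 28.664365768432617), 70.30596160888672)
[ 0.57651912 -0.11407939  0.06106259] [[-0.61, 0.2, 0.76], [0.11, 0.98, -0.18], [-0.78, -0.03, -0.62]] [ 1.04  1.55 -1.5   2.43  2.51  1.57 -0.05]
16 x: [-0.0047  0.0015 -0.0076] [2.34 2.64 5.03]
```

The carrier stands upright again at (0.571,-0.124): 36x24 footprint, top at 26 mm.

```bash
python3 -m creep '-0.018 -0.0006 -0.015 0 0 0;-0.018 -0.0006 -0.015 0 0 0;-0.018 -0.0006 -0.015 0 0 0;-0.018 -0.0006 -0.015 0 0 0;-0.018 -0.0006 -0.015 0 0 0'
python3 - <<'E'
from h import *
p,r=tool();print(p,r.as_matrix().round(2).tolist(),arm.sense()["joint_positions"].round(2));plan([.575,-.125,.2],down(-12),16);plan([.575,-.125,.2],down(168),16)
E
```

```text
t: 22.95
tool_pos: [0.5785, -0.1142, 0.1772]
eef_rot: [0.43, 0.085, 0.897, -0.057]
force: [0.2, -0.3, 0.3]
gripper_width: 0.0749
grip_force: 0.0
[ 0.57851031 -0.11424213  0.17716   ] [[-0.62, 0.2, 0.76], [0.1, 0.98, -0.18], [-0.78, -0.03, -0.62]] [ 1.04  1.01 -1.49  2.42  2.2   1.24 -0.29]
16 x: [-0.0011 -0.0003 -0.0011] [2.44 2.59 5.27]
16 x: [-0.0001 -0.0009 -0.0015] [-2.57  2.43 -5.15]
```

```bash
for i in 1 2 3; do python3 -m creep '-0.0011 -0.0003 -0.0011 2.44 2.59 5.27;-0.0011 -0.0003 -0.0011 2.44 2.59 5.27;-0.0011 -0.0003 -0.0011 2.44 2.59 5.27;-0.0011 -0.0003 -0.0011 2.44 2.59 5.27;-0.0011 -0.0003 -0.0011 2.44 2.59 5.27' 0.045|grep -E '^t:|tool_pos'; done;  python3 -m creep '-0.0011 -0.0003 -0.0011 2.44 2.59 5.27;0 0 0 0 0 0;0 0 0 0 0 0' >/dev/null; python3 seecar.py l
python3 - <<'E'
from h import *
p,r=tool();print(p,r.as_matrix().round(2).tolist(),arm.sense()["joint_positions"].round(2));plan([.57,-.1237,.12],down(-12.2),5)
E
```

```text
t: 23.45
tool_pos: [0.5777, -0.116, 0.1842]
t: 23.95
tool_pos: [0.5769, -0.1195, 0.1912]
t: 24.45
tool_pos: [0.5753, -0.1243, 0.1972]
[ 211    0  114  106 5938] zmax 0.0735 blk [array([580.7,   1.3]), array([25. , 90.4]), np.float64(11.0)] z 0.0349 tab [array([632.7,   8.3]), array([49.1, 87.8]), np.float64(11.4)]
[ 434   62   64   64 2139] zmax 0.0741 blk [array([807.2, -84.3]), array([58.5, 23.8]), np.float64(82.8)] z 0.0304 tab [array([809.7, -85.2]), array([59.8, 30.9]), np.float64(84.6)]
[244 158  19  30 569] zmax 0.0571 blk [array([ 574.3, -123. ]), array([35.9, 22.2]), np.float64(77.7)] z 0.0262 tab [array([ 574.3, -123.2]), array([18.3, 11.1]), np.float64(77.9)]
[371 230  33  34 626] zmax 0.061 blk [array([ 721.5, -249.1]), array([23.8, 28.4]), np.float64(10.4)] z 0.0297 tab [array([ 721.7, -249.2]), array([12.1, 18.4]), np.float64(11.3)]
[ 0.5745802  -0.12480716  0.19836298] [[0.2, 0.98, 0.0], [0.98, -0.2, 0.0], [0.0, 0.0, -1.0]] [ 0.94  0.95 -1.46  1.69  0.96  1.41 -0.87]
5 x: [ 0.     -0.0009  0.0157] [ 0.01 -0.    0.09]
```

```bash
python3 -c "
from h import *
print(delta([.5743,-.1231,.026],down(-12.2)))"
python3 -m creep '0.0003 0 0.035 0 0 0;0.0003 0 0.04 0 0 0;0.0003 0 0.04 0 0 0;0 0 0.04 0 0 0;0 0 0.01 0 0 0' >/dev/null; python3 -m creep '0.0004 -0.0004 0.0065 0 0 0;0 0 0 0 0 0;0 0 0 0 0 0' | grep -E '^t|force'; python3 -c "
from h import *
print(delta([.5743,-.1231,.026],down(-12.2)))"
```

```text
(array([  1.6,  -0.8, 172.4]), array([ 0.05, -0.01,  0.46]))
t: 25.6
tool_pos: [0.5756, -0.1234, 0.0289]
force: [0.5, 0.6, 0.3]
grip_force: 0.0
(array([ 0. , -1.3,  2.9]), array([ 0.12, -0.09,  0.27]))
```

```bash
python3 -m creep '0 -0.0012 0.0025 0 0 0;0 0 0 0 0 0' | grep -E 'force|pos'; python3 -m creep '0 0 0 0 0 0;0 0 0 0 0 0;0 0 0 0 0 0;0 0 0 0 0 0' 0.0;python3 -m creep '0 0 -0.02 0 0 0;0 0 -0.04 0 0 0;0 0 -0.045 0 0 0;0 0 -0.045 0 0 0;0 0 0 0 0 0'
python3 - <<'E'
from h import *
p,r=tool();im,d,K,T=snap("wrist");W=cloud(d,K,T)
B=r.inv().apply((W.reshape(-1,3)-p))*1000;B=B[np.isfinite(B).all(1)];B=B[(abs(B[:,0])<25)&(abs(B[:,1])<20)&(B[:,2]>-3)&(B[:,2]<35)]
for n,q in("blk",B[B[:,2]>1]),("top",B[(B[:,2]<5)]),("side",B[(B[:,0]>13)&(B[:,2]>4)]):print(n,len(q),np.percentile(q,[1,50,99],axis=0).round(1).tolist())
side=B[(B[:,0]>13)&(B[:,2]>4)]
print("side x=ay+bz+c",np.linalg.lstsq(np.c_[side[:,1:],np.ones(len(side))],side[:,0],rcond=None)[0].round(3),arm.sense()["joint_positions"].round(2))
c=[0,0,26];plan(slot(-36,60,c),RS,14)
E
```

```text
tool_pos: [0.5737, -0.1235, 0.0252]
force: [0.2, 0.2, 0.1]
grip_force: 0.0
t: 26.2
tool_pos: [0.5737, -0.1233, 0.0249]
eef_rot: [-0.0, 0.777, 0.63, 0.001]
force: [-0.8, -0.7, 4.3]
gripper_width: 0.0108
grip_force: 58.8
t: 26.7
tool_pos: [0.5754, -0.1228, 0.18]
eef_rot: [0.002, 0.777, 0.63, 0.003]
force: [0.3, 0.6, -1.6]
gripper_width: 0.0111
grip_force: 58.6
blk 406 [[17.6, -10.8, 1.3], [18.0, 0.7, 11.8], [18.5, 12.2, 24.0]]
top 786 [[8.6, -11.2, -2.6], [14.2, 0.4, -1.1], [18.4, 12.2, 4.1]]
side 340 [[17.6, -10.9, 4.2], [18.0, 0.7, 13.4], [18.5, 12.2, 24.0]]
side x=ay+bz+c [-2.0000e-03 -1.0000e-03  1.8048e+01] [ 0.93  0.96 -1.42  1.71  0.98  1.37 -0.88]
14 x: [ 0.0084 -0.0032  0.004 ] [-1.96  0.37 -1.51]
```

```bash
for i in 1 2; do python3 -m creep '0.0084 -0.0032 0.004 -1.96 0.37 -1.51;0.0084 -0.0032 0.004 -1.96 0.37 -1.51;0.0084 -0.0032 0.004 -1.96 0.37 -1.51;0.0084 -0.0032 0.004 -1.96 0.37 -1.51;0.0084 -0.0032 0.004 -1.96 0.37 -1.51'|grep -E '^t:|tool_pos'; done;  python3 -m creep '0.0084 -0.0032 0.004 -1.96 0.37 -1.51;0.0084 -0.0032 0.004 -1.96 0.37 -1.51;0.0084 -0.0032 0.004 -1.96 0.37 -1.51;0.0084 -0.0032 0.004 -1.96 0.37 -1.51;0 0 0 0 0 0' >/dev/null
python3 - <<'E'
from h import *
c=[0,.6,25];where(c);plan(slot(-36,2,c),RS,8);print(arm.sense()["joint_positions"].round(2))
E
```

```text
t: 27.25
tool_pos: [0.5651, -0.0791, 0.1529]
t: 27.75
tool_pos: [0.5552, -0.0363, 0.1308]
slot y,s,h [np.float64(1.6), np.float64(-40.0), np.float64(58.2)] F(y,s,-h) [ 0.3 -0.3  0.1] roterr [-0.33 -0.15  0.07] g 0.0105 t 28.25
8 x: [-0.0002  0.0005  0.007 ] [-0.04 -0.02  0.01]
[ 0.91  0.93 -1.41  2.26  1.66  0.87 -1.32]
```

```bash
for i in 1 2; do python3 -m creep '-0.0002 0.0005 0.007 -0.04 -0.02 0;-0.0002 0.0005 0.007 -0.04 -0.02 0;-0.0002 0.0005 0.007 -0.04 -0.02 0;-0.0002 0.0005 0.007 -0.04 -0.02 0'>/dev/null; done;  python3 -m creep '0 0 0 0 0 0'>/dev/null
python3 - <<'E'
from h import *
c=[0,.6,25];where(c)
p,r=tool();im,d,K,T=snap("wrist");W=cloud(d,K,T)
S=(W-mouth)@M*1000;S[...,2]*=-1;P=S.reshape(-1,3);P=P[np.isfinite(P).all(1)]
J=P[(abs(P[:,2]-22)<3)&(P[:,1]>4)&(P[:,1]<32)]
print("jaw inner y",np.percentile(J[J[:,0]<-5][:,0],98).round(1),np.percentile(J[J[:,0]>5][:,0],2).round(1),"front",np.percentile(P[(abs(P[:,2]-22)<2)&(abs(P[:,0])>20)&(abs(P[:,0])<40)][:,1],1))
B=P[(abs(P[:,0])<22)&(P[:,1]>-60)&(P[:,1]<-15)&(P[:,2]>6)&(P[:,2]<32)];print(np.percentile(B,[1,50,99],axis=0).round(1).tolist())
E
```

```text
slot y,s,h [np.float64(-1.0), np.float64(-33.9), np.float64(2.2)] F(y,s,-h) [ 1. -0. -0.] roterr [ 0.08  0.11 -0.04] g 0.0106 t 29.15
jaw inner y -16.0 16.4 front -165.0755897650182
[[7.3, -45.7, 6.7], [14.7, -34.1, 27.8], [17.1, -22.5, 31.0]]
```

```bash
w='from h import *
where([0,.6,25])'; python3 -m creep '0.0005 0 0.001 0 0 0;0.0005 0 0.0008 0 0 0;0 0 0.0005 0 0 0;0 0 0 0 0 0' >/dev/null; python3 -c "$w"; python3 -m creep '0 0.003 0 0 0 0;0 0.003 0 0 0 0;0 0.003 0 0 0 0;0 0.003 0 0 0 0;0 0.003 0 0 0 0'>/dev/null; python3 -c "$w"; python3 -m creep '0 0.001 0 0 0 0;0 0.001 0 0 0 0;0 0.0007 0 0 0 0;0 0.0007 0 0 0 0;0 0 0 0 0 0'>/dev/null; python3 -c "$w"
```

```text
slot y,s,h [np.float64(-0.2), np.float64(-33.7), np.float64(0.7)] F(y,s,-h) [-0.7 -0.8 -0.3] roterr [ 0.12  0.14 -0.02] g 0.0111 t 29.6
slot y,s,h [np.float64(-0.1), np.float64(-18.3), np.float64(0.7)] F(y,s,-h) [ 0.  -1.3  0.7] roterr [ 0.12  0.13 -0.02] g 0.011 t 30.1
slot y,s,h [np.float64(-0.1), np.float64(-15.2), np.float64(0.7)] F(y,s,-h) [-0.5  0.2  0.6] roterr [ 0.11  0.13 -0.02] g 0.0108 t 30.6
```

```bash
w='from h import *
where([0,.6,25])'; python3 -m creep '0 0 0.0006 0 0 0;0 0 0.0004 0 0 0;0 0 0 0 0 0' >/dev/null; python3 -c "$w"; python3 -m creep '0 0.0007 0 0 0 0;0 0.0007 0 0 0 0;0 0.0007 0 0 0 0;0 0 0 0 0 0'>/dev/null; python3 -c "$w"; python3 -m creep '0 0.0006 0 0 0 0;0 0.0006 0 0 0 0;0 0 0 0 0 0'>/dev/null; python3 -c "$w"
```

```text
slot y,s,h [np.float64(-0.2), np.float64(-15.3), np.float64(-0.2)] F(y,s,-h) [-1.1 -0.6 -4.7] roterr [ 0.12  0.14 -0.02] g 0.0107 t 30.9
slot y,s,h [np.float64(-0.1), np.float64(-13.9), np.float64(-0.3)] F(y,s,-h) [-0.9 -4.7 -7.9] roterr [ 0.05  0.13 -0.01] g 0.0109 t 31.3
slot y,s,h [np.float64(-0.0), np.float64(-12.7), np.float64(-0.2)] F(y,s,-h) [-1.  -4.9 -8.3] roterr [ 0.05  0.13 -0.01] g 0.0114 t 31.6
```

```bash
w='from h import *
where([0,.6,25])'; python3 -m creep '0 0.0005 0 0 0 0;0 0.0005 0 0 0 0;0 0 0 0 0 0' >/dev/null; python3 -c "$w"; python3 -m creep '0 0.0005 0 0 0 0;0 0.0005 0 0 0 0;0 0 0 0 0 0'>/dev/null; python3 -c "$w"
```

```text
slot y,s,h [np.float64(-0.0), np.float64(-11.9), np.float64(-0.3)] F(y,s,-h) [-0.3 -5.8 -9. ] roterr [ 0.04  0.12 -0.01] g 0.0108 t 31.9
slot y,s,h [np.float64(0.0), np.float64(-11.8), np.float64(-0.2)] F(y,s,-h) [ -1.3 -10.3 -14.1] roterr [-0.04  0.13 -0.01] g 0.0108 t 32.2
```

The carrier is stopped at the mouth: s = -11.8 where -12 was expected, with the force rising. So it cannot enter the go half, and it fails. Next I back it out and take it to the dish.

```bash
python3 -m creep '0 -0.003 0 0 0 0;0 -0.005 0 0 0 0;0 -0.007 0 0 0 0;0 -0.007 0 0 0 0;0 -0.007 0 0 0 0' >/dev/null; python3 -m creep '0 -0.002 -0.01 0 0 0;0 0 -0.02 0 0 0;0 0 -0.03 0 0 0;0 0 -0.03 0 0 0;0 0 -0.03 0 0 0'
python3 - <<'E'
from h import *
where([0,.6,25])
for n in("top","side"):
    W=np.load(n+".npy");m=(np.hypot(W[...,0]-.44,W[...,1]-.21)<.11)&(W[...,2]>.0135)&(W[...,2]<.026);P=W[m][:,:2]*1000
    (x,y),rr=cv2.minEnclosingCircle(P.astype(np.float32));A=np.c_[2*P,np.ones(len(P))];s=np.linalg.lstsq(A,(P**2).sum(1),rcond=None)[0];print(n,x,y,rr,s[:2],np.sqrt(s[2]+s[0]**2+s[1]**2))
print(arm.sense()["joint_positions"].round(2))
plan([.45,.25,.17],down(25),16)
E
```

```text
t: 33.2
tool_pos: [0.5144, -0.0089, 0.1651]
eef_rot: [0.157, 0.627, 0.741, 0.185]
force: [0.4, 0.7, -0.5]
gripper_width: 0.011
grip_force: 58.6
slot y,s,h [np.float64(0.7), np.float64(-42.2), np.float64(120.7)] F(y,s,-h) [0.7 0.2 0.6] roterr [ 0.05  0.07 -0.05] g 0.011 t 33.2
top 433.5461120605469 220.37696838378906 75.15093994140625 [433.30217977 220.22061559] 72.32612592491321
side 435.264892578125 218.1540069580078 77.45504760742188 [432.58529067 217.38565387] 72.37876409188401
[ 1.01  0.74 -1.47  2.3   1.48  0.75 -1.24]
16 x: [ 0.0167  0.0009 -0.0003] [ 1.74  0.24 -0.95]
```

```bash
python3 -c "
from h import *
plan([.419,.248,.13],down(26),12)"
```

```text
12 x: [ 0.0229 -0.002   0.0022] [ 2.32  0.34 -1.34]
```

```bash
for i in 1 2; do python3 -m creep '0.0229 -0.002 0.0022 2.32 0.34 -1.34;0.0229 -0.002 0.0022 2.32 0.34 -1.34;0.0229 -0.002 0.0022 2.32 0.34 -1.34;0.0229 -0.002 0.0022 2.32 0.34 -1.34;0.0229 -0.002 0.0022 2.32 0.34 -1.34'|grep -E '^t:|tool_pos'; done;  python3 -m creep '0.0229 -0.002 0.0022 2.32 0.34 -1.34;0.0229 -0.002 0.0022 2.32 0.34 -1.34;0 0 0 0 0 0;0 0 0 0 0 0'|grep -E '^t:|tool_pos'
python3 - <<'E'
from h import *
print(arm.sense()["joint_positions"].round(2));plan([.419,.248,.04],down(26),4)
E
```

```text
t: 33.7
tool_pos: [0.486, 0.102, 0.1494]
t: 34.2
tool_pos: [0.4415, 0.2074, 0.1347]
t: 34.6
tool_pos: [0.42, 0.2471, 0.1295]
[ 0.26  0.88 -1.39  2.    0.98  1.17 -1.1 ]
4 x: [ 0.0003 -0.0001  0.0224] [ 0.01  0.02 -0.  ]
```

```bash
python3 -m creep '0.0003 0 0.0224 0 0 0;0.0003 0 0.0224 0 0 0;0.0003 0 0.0224 0 0 0;0.0003 0 0.0224 0 0 0;0 0 0.006 0 0 0' >/dev/null; python3 -m creep '0 0 0.002 0 0 0;0 0 0.001 0 0 0;0 0 0.001 0 0 0;0 0 0 0 0 0'|grep -E 'pos|force'
```

```text
tool_pos: [0.4204, 0.2482, 0.0304]
force: [0.1, 0.9, -1.2]
grip_force: 58.7
```

```bash
python3 -m creep '0 0 0.001 0 0 0;0 0 0.0006 0 0 0;0 0 0 0 0 0'|grep -E 'pos|force';  python3 -m creep '0 0 0 0 0 0;0 0 0 0 0 0;0 0 0 0 0 0' 0.04|grep -E 'pos|width'; python3 -m creep '0 0 -0.03 0 0 0;0 0 -0.045 0 0 0;0 0 -0.045 0 0 0;0 0 -0.045 0 0 0;0 0 0 0 0 0'|grep -E '^t|pos'
python3 - <<'E'
from h import *
im,d,K,T=snap("wrist");W=cloud(d,K,T)
m=(np.hypot(W[...,0]-.42,W[...,1]-.248)<.035)&(W[...,2]>.024)&(W[...,2]<.08);P=W[m];b=P[P[:,2]<.04]
print(len(b),np.median(b[:,2]),P[:,2].max(),cv2.minAreaRect((b[:,:2]*1000).astype(np.float32)))
print(arm.sense()["joint_positions"].round(2));plan([.4665,-.367,.18],down(-2.5),22)
E
```

```text
tool_pos: [0.4203, 0.2482, 0.0289]
force: [-0.8, -3.2, 13.3]
grip_force: 60.6
tool_pos: [0.42, 0.2482, 0.0283]
gripper_width: 0.0395
t: 36.6
tool_pos: [0.4209, 0.2498, 0.1979]
390 0.03018384727822157 0.06172589250098148 ((420.8742370605469, 248.708740234375), (23.14159393310547, 36.147396087646484), 26.060401916503906)
[ 0.31  0.78 -1.45  1.95  0.84  1.22 -1.01]
22 x: [-0.0281 -0.004   0.0007] [0.01 0.   1.29]
```

The W=36 carrier is standing upright in the dish. On to the second one.

```bash
for i in 1 2 3 4; do python3 -m creep '-0.0309 -0.0044 0.0008 0 0 1.42;-0.0309 -0.0044 0.0008 0 0 1.42;-0.0309 -0.0044 0.0008 0 0 1.42;-0.0309 -0.0044 0.0008 0 0 1.42;-0.0309 -0.0044 0.0008 0 0 1.42' 0.04|grep -E '^t:|tool_pos'; done;  python3 -m creep '0 0 0 0 0 0;0 0 0 0 0 0'|grep -E '^t:|tool_pos'; python3 seecar.py m
python3 - <<'E'
from h import *
print(arm.sense()["joint_positions"].round(2));plan([.4663,-.3668,.05],down(-2.5),5)
E
```

```text
t: 37.15
tool_pos: [0.4601, 0.0961, 0.1885]
t: 37.65
tool_pos: [0.4813, -0.0583, 0.1845]
t: 38.15
tool_pos: [0.4832, -0.2141, 0.1805]
t: 38.65
tool_pos: [0.466, -0.369, 0.1763]
t: 38.85
tool_pos: [0.4662, -0.3677, 0.1765]
[484  36  28  36 783] zmax 0.043 blk [array([ 718.4, -250.5]), array([19.3, 27.6]), np.float64(10.8)] z 0.0301 tab None
[243 168  22  26 464] zmax 0.0612 blk [array([ 465.6, -366.7]), array([20.1, 23.9]), np.float64(84.6)] z 0.0302 tab [array([ 466. , -366.9]), array([18.2, 11.3]), np.float64(87.4)]
[ 1.35  0.91 -1.34  1.69  0.92  1.31 -0.22]
5 x: [ 0.     -0.0001  0.0254] [ 0.01 -0.01  0.02]
```

```bash
python3 -m creep '0 0 0.035 0 0 0;0 0 0.04 0 0 0;0 0 0.04 0 0 0;0 0 0.02 0 0 0;0 0 0.01 0 0 0' >/dev/null; python3 -m creep '0 0 0 0 0 0;0 0 0 0 0 0'|grep -E 'pos|force';python3 -c "
from h import *
print(delta([.466,-.3668,.029],down(-2.6)))"
```

```text
tool_pos: [0.4677, -0.368, 0.0341]
force: [-0.1, -0.1, 0.5]
grip_force: 0.0
(array([ 1.1, -1.8,  5.1]), array([0.16, 0.06, 0.16]))
```

```bash
python3 -m creep '0.001 -0.0015 0.005 0 0 0;0 0 0 0 0 0' | grep -E 'force|pos'; python3 -m creep '0 0 0 0 0 0;0 0 0 0 0 0;0 0 0 0 0 0;0 0 0 0 0 0' 0.0|grep -E 'pos|force|width';python3 -m creep '0 0 -0.02 0 0 0;0 0 -0.04 0 0 0;0 0 -0.045 0 0 0;0 0 -0.045 0 0 0;0 0 0 0 0 0'
python3 - <<'E'
from h import *
p,r=tool();im,d,K,T=snap("wrist");W=cloud(d,K,T)
B=r.inv().apply((W.reshape(-1,3)-p))*1000;B=B[np.isfinite(B).all(1)];B=B[(abs(B[:,0])<25)&(abs(B[:,1])<20)&(B[:,2]>-3)&(B[:,2]<35)]
side=B[(B[:,0]>7)&(B[:,2]>4)]
for n,q in("top",B[(B[:,2]<3)]),("side",side):print(n,len(q),np.percentile(q,[1,50,99],axis=0).round(1).tolist())
print("side x=ay+bz+c",np.linalg.lstsq(np.c_[side[:,1:],np.ones(len(side))],side[:,0],rcond=None)[0].round(3))
c=[0,0,25];plan(slot(-36,60,c),RS,16)
E
```

```text
tool_pos: [0.4653, -0.3671, 0.028]
force: [-0.3, -0.3, 0.3]
grip_force: 0.0
tool_pos: [0.4656, -0.367, 0.028]
force: [-2.2, -1.1, 6.3]
gripper_width: 0.0109
grip_force: 58.7
t: 40.7
tool_pos: [0.4674, -0.3668, 0.1844]
eef_rot: [0.004, 0.722, 0.692, 0.001]
force: [1.0, 0.8, -1.1]
gripper_width: 0.0108
grip_force: 58.5
top 203 [[8.2, -10.8, -2.9], [9.5, 0.4, -1.0], [10.2, 12.0, 2.9]]
side 356 [[9.0, -11.1, 4.1], [9.7, 0.4, 12.2], [10.1, 12.2, 21.4]]
side x=ay+bz+c [-0.000e+00  2.000e-03  9.649e+00]
16 x: [0.0223 0.0053 0.0057] [-1.73  0.2  -0.73]
```

```bash
for i in 1 2 3; do python3 -m creep '0.0223 0.0053 0.0057 -1.73 0.2 -0.73;0.0223 0.0053 0.0057 -1.73 0.2 -0.73;0.0223 0.0053 0.0057 -1.73 0.2 -0.73;0.0223 0.0053 0.0057 -1.73 0.2 -0.73;0.0223 0.0053 0.0057 -1.73 0.2 -0.73'|grep -E '^t:|tool_pos'; done;  python3 -m creep '0.0223 0.0053 0.0057 -1.73 0.2 -0.73;0 0 0 0 0 0;0 0 0 0 0 0' >/dev/null
python3 - <<'E'
from h import *
c=[-.3,.5,24.5];where(c);plan(slot(-34,2,c),RS,8);print(arm.sense()["joint_positions"].round(2))
E
```

```text
t: 41.25
tool_pos: [0.495, -0.2545, 0.1512]
t: 41.75
tool_pos: [0.5215, -0.1414, 0.1305]
t: 42.25
tool_pos: [0.5435, -0.0266, 0.115]
slot y,s,h [np.float64(-0.2), np.float64(-38.0), np.float64(59.0)] F(y,s,-h) [-0.7 -0.9  1.4] roterr [-0.18 -0.21 -0.13] g 0.011 t 42.55
8 x: [0.     0.0005 0.0071] [-0.02 -0.03 -0.02]
[ 0.88  0.85 -1.32  2.26  1.66  0.76 -1.34]
```

```bash
w='from h import *
where([-.3,.5,24.5])'; for i in 1 2; do python3 -m creep '0 0.0005 0.0071 -0.02 -0.03 -0.02;0 0.0005 0.0071 -0.02 -0.03 -0.02;0 0.0005 0.0071 -0.02 -0.03 -0.02;0 0.0005 0.0071 -0.02 -0.03 -0.02'>/dev/null; done;  python3 -m creep '0 0 0 0 0 0'>/dev/null; python3 -c "$w"; python3 -m creep '0 0 0.001 0 0 0;0 0 0.0006 0 0 0;0 0 0 0 0 0' >/dev/null; python3 -c "$w"
```

```text
slot y,s,h [np.float64(-0.3), np.float64(-33.8), np.float64(1.4)] F(y,s,-h) [-0.5 -0.6  0.2] roterr [ 0.01  0.02 -0.03] g 0.011 t 43.45
slot y,s,h [np.float64(-0.6), np.float64(-33.4), np.float64(0.7)] F(y,s,-h) [0.  0.1 0.2] roterr [ 0.06  0.06 -0.02] g 0.0111 t 43.75
```

```bash
w='from h import *
where([-.3,.5,24.5])'; python3 -m creep '0.0005 0 0.0006 0 0 0;0 0 0.0003 0 0 0;0 0 0 0 0 0' >/dev/null; python3 -c "$w"; python3 -m creep '0 0.005 0 0 0 0;0 0.008 0 0 0 0;0 0.008 0 0 0 0;0 0.005 0 0 0 0;0 0 0 0 0 0' >/dev/null; python3 -c "$w"; python3 -m creep '0 0.005 0 0 0 0;0 0.008 0 0 0 0;0 0.008 0 0 0 0;0 0.005 0 0 0 0;0 0 0 0 0 0' >/dev/null; python3 -c "$w"
```

```text
slot y,s,h [np.float64(-0.1), np.float64(-33.5), np.float64(-0.3)] F(y,s,-h) [-0.2 -0.5  1.3] roterr [ 0.05  0.05 -0.02] g 0.0108 t 44.05
slot y,s,h [np.float64(0.0), np.float64(-6.4), np.float64(-0.2)] F(y,s,-h) [-0.4 -1.   1. ] roterr [ 0.1   0.06 -0.02] g 0.0111 t 44.55
slot y,s,h [np.float64(0.0), np.float64(19.4), np.float64(-0.2)] F(y,s,-h) [-0.2  0.6  1.1] roterr [ 0.09  0.05 -0.02] g 0.011 t 45.05
```

```bash
w='from h import *
where([-.3,.5,24.5])'; python3 -m creep '0 0 0.0004 0 0 0;0 0 0.0002 0 0 0;0 0 0 0 0 0' >/dev/null; python3 -c "$w"; python3 -m creep '0 -0.008 0 0 0 0;0 -0.012 0 0 0 0;0 -0.012 0 0 0 0;0 -0.01 0 0 0 0;0 -0.007 0 0 0 0' >/dev/null; python3 -m creep '0 0 0 0 0 0;0 0 0 0 0 0' >/dev/null; python3 -c "$w"
```

```text
slot y,s,h [np.float64(0.0), np.float64(18.4), np.float64(-0.7)] F(y,s,-h) [-1.2  0.2 -7.6] roterr [0.06 0.05 0.  ] g 0.0109 t 45.35
slot y,s,h [np.float64(0.1), np.float64(-31.7), np.float64(-0.7)] F(y,s,-h) [  0.3  -3.5 -11.6] roterr [-0.01  0.03 -0.  ] g 0.0109 t 46.05
```

```bash
w='from h import *
where([-.3,.5,24.5])'; python3 -m creep '0 0.005 0 0 0 0;0 0.01 0 0 0 0;0 0.01 0 0 0 0;0 0.01 0 0 0 0;0 0.01 0 0 0 0' >/dev/null; python3 -c "$w"; python3 -m creep '0 0.008 0 0 0 0;0 0.008 0 0 0 0;0 0.008 0 0 0 0;0 0.008 0 0 0 0;0 0.007 0 0 0 0' >/dev/null; python3 -m creep '0 0 0 0 0 0;0 0 0 0 0 0' >/dev/null; python3 -c "$w"
```

```text
slot y,s,h [np.float64(0.1), np.float64(12.5), np.float64(-0.8)] F(y,s,-h) [ -0.4  -9.4 -11.4] roterr [-0.13  0.04 -0.  ] g 0.011 t 46.55
slot y,s,h [np.float64(0.0), np.float64(53.0), np.float64(-0.9)] F(y,s,-h) [ 0.7 -0.6 -4.3] roterr [ 0.03  0.04 -0.  ] g 0.0106 t 47.25
```

Nothing stopped it: the block spans s = 41 to 65, fully inside the no-go half. It fails, so I slide it back out and take it to the dish.

```bash
w='from h import *
where([-.3,.5,24.5])'; python3 -m creep '0 -0.008 0 0 0 0;0 -0.01 0 0 0 0;0 -0.01 0 0 0 0;0 -0.01 0 0 0 0;0 -0.01 0 0 0 0' >/dev/null; python3 -m creep '0 -0.01 0 0 0 0;0 -0.01 0 0 0 0;0 -0.01 0 0 0 0;0 -0.007 0 0 0 0;0 -0.003 0 0 0 0' >/dev/null; python3 -c "$w"; python3 -m creep '0 0 -0.01 0 0 0;0 0 -0.02 0 0 0;0 0 -0.03 0 0 0;0 0 -0.03 0 0 0;0 0 -0.03 0 0 0' >/dev/null
python3 - <<'E'
from h import *
where([-.3,.5,24.5]);print(arm.sense()["joint_positions"].round(2))
plan([.446,.192,.13],down(26),12)
E
```

```text
slot y,s,h [np.float64(0.0), np.float64(-35.1), np.float64(-0.9)] F(y,s,-h) [ 0.4  2.1 -3.8] roterr [ 0.04  0.03 -0.01] g 0.0108 t 48.25
slot y,s,h [np.float64(0.6), np.float64(-34.9), np.float64(120.5)] F(y,s,-h) [-0.9 -0.3 -0.4] roterr [0.01 0.04 0.  ] g 0.0106 t 48.75
[ 0.99  0.69 -1.41  2.28  1.46  0.69 -1.22]
12 x: [ 0.0179 -0.0018  0.0026] [ 2.32  0.34 -1.34]
```

```bash
for i in 1 2; do python3 -m creep '0.0179 -0.0018 0.0026 2.32 0.34 -1.34;0.0179 -0.0018 0.0026 2.32 0.34 -1.34;0.0179 -0.0018 0.0026 2.32 0.34 -1.34;0.0179 -0.0018 0.0026 2.32 0.34 -1.34;0.0179 -0.0018 0.0026 2.32 0.34 -1.34'|grep -E '^t:|tool_pos'; done;  python3 -m creep '0.0179 -0.0018 0.0026 2.32 0.34 -1.34;0.0179 -0.0018 0.0026 2.32 0.34 -1.34;0 0 0 0 0 0;0 0 0 0 0 0'|grep -E '^t:|tool_pos'
python3 - <<'E'
from h import *
print(arm.sense()["joint_positions"].round(2));plan([.446,.192,.036],down(26),4)
E
```

```text
t: 49.25
tool_pos: [0.4995, 0.0793, 0.1509]
t: 49.75
tool_pos: [0.4643, 0.1616, 0.135]
t: 50.15
tool_pos: [0.4473, 0.1923, 0.1292]
[ 0.38  0.86 -1.36  2.    0.96  1.14 -0.95]
4 x: [ 0.0001 -0.0003  0.0233] [ 0.01 -0.01  0.  ]
```

```bash
python3 -m creep '0 -0.0003 0.0233 0 0 0;0 -0.0003 0.0233 0 0 0;0 -0.0003 0.0233 0 0 0;0 -0.0003 0.0213 0 0 0;0 0 0.004 0 0 0' >/dev/null; python3 -m creep '0 0 0.001 0 0 0;0 0 0.001 0 0 0;0 0 0.001 0 0 0;0 0 0 0 0 0'|grep -E 'pos|force'
```

```text
tool_pos: [0.4467, 0.1917, 0.0312]
force: [0.2, -0.2, -0.8]
grip_force: 59.2
```

```bash
python3 -m creep '0 0 0.001 0 0 0;0 0 0.001 0 0 0;0 0 0.0005 0 0 0;0 0 0 0 0 0'|grep -E 'pos|force'; python3 -m creep '0 0 0.0007 0 0 0;0 0 0 0 0 0'|grep -E 'pos|force'
```

```text
tool_pos: [0.4463, 0.1917, 0.0281]
force: [-0.1, 0.2, -0.9]
grip_force: 59.2
tool_pos: [0.4464, 0.1918, 0.0278]
force: [-1.8, -1.7, 7.6]
grip_force: 60.6
```

Contact with the floor; release, lift and check.

```bash
python3 -m creep '0 0 0 0 0 0;0 0 0 0 0 0;0 0 0 0 0 0' 0.04|grep -E 'pos|width'; python3 -m creep '0 0 -0.03 0 0 0;0 0 -0.045 0 0 0;0 0 -0.045 0 0 0;0 0 -0.045 0 0 0;0 0 0 0 0 0'|grep -E '^t|pos'
python3 - <<'E'
from h import *
im,d,K,T=snap("wrist");W=cloud(d,K,T)
for x,y in((.42,.248),(.446,.192)):
    m=(np.hypot(W[...,0]-x,W[...,1]-y)<.03)&(W[...,2]>.024)&(W[...,2]<.08);P=W[m];b=P[P[:,2]<.04]
    print(len(b),np.median(b[:,2]).round(4),P[:,2].max().round(4),cv2.minAreaRect((b[:,:2]*1000).astype(np.float32)))
cv2.imwrite("pics/n.png",snap("top")[0])
E
```

```text
tool_pos: [0.4464, 0.1917, 0.0274]
gripper_width: 0.0399
t: 52.45
tool_pos: [0.4477, 0.193, 0.1971]
472 0.0303 0.0624 ((420.7503662109375, 248.54954528808594), (23.05385971069336, 34.17406463623047), 25.929880142211914)
189 0.0301 0.0622 ((447.2884521484375, 192.40133666992188), (22.892902374267578, 19.367252349853516), 26.218372344970703)
```

View pics/n.png

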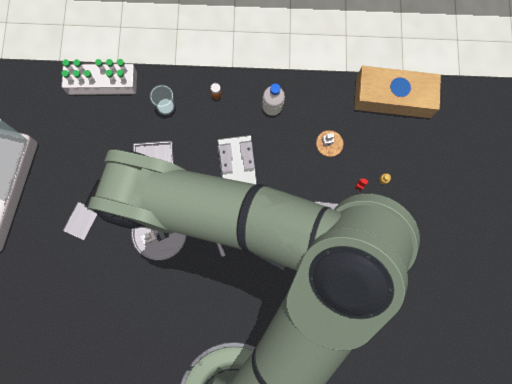

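The top view shows the arm clear above everything. Both carriers stand in the dish (around (155,237)), and the third is still on its disc (330,143).

```bash
python3 -c "
from rig import arm
print(arm.finish_job())"
```

```text
the job is handed in; nothing more can be done
None
```

Job handed in at about 52 s with both carriers standing in the dish: the W = 36 one was stopped at the slot mouth, and the W = 20 one slid right into the no-go half. The W = 36 carrier tipped over on the landing plate on its first try, so I stood it up on the table and gauged it again; the third carrier stayed on its disc.

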